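# Tip the guide plate out of its case and lay it on the wooden rest

### The arm

A 6-joint arm with a two-finger parallel gripper is mounted at the origin on the work surface. World frame = base frame: x ahead of the robot, y to its left, z up, the work surface at z = 0. Lengths are in m, angles in rad, forces in N, time in s.
With the tool pointing down it reaches from about 0.25 to 0.775 m from the base axis. Payload 4 kg.
Tool frame: the origin (TCP) lies at the centre of the arm's flange, where the gripper is bolted on; the fingertips stand ahead of it and the grasp point (between the pads) lies 180 mm ahead of it (robot.tcp_to_tips is the z of the fingertips in the tool frame, in m); z points along the fingers, y is the direction in which the jaws open and shut (so a half turn about z gives the same grasp; the last joint's range is limited). The gripper opens to 94 mm and grips with 3 to 60 N. Pads are 16 mm wide; open, the fingers measure 119 mm over their backs; the gripper's body (75 mm by 177 mm) begins 78 mm behind the grasp point.
Start: joints at [-1.301, 0.087, 1.371, -0, 1.684, -0.103], TCP at [0.2, -0.512, 0.405] pointing down, gripper open.
Joint ranges: [-3.1, 3.1], [-0.76, 2.03], [0.27, 2.55], [-1.08, 4.22], [0.17, 2.65], [-2.57, 2.57]. Speed limits (rad/s): [2.79, 2.79, 3.14, 3.14, 3.14, 3.14].

### API

Orientations are given as [roll, pitch, yaw] about the fixed x, y, z axes, in that order (R = Rz(yaw) Ry(pitch) Rx(roll)).
In Python, from bench import robot gives the robot as it stands.
- The arm moves only by the tool move_arm, never from a script. Its argument "increments" is a list that holds one entry, the list of rows, each a list of 7 numbers: the opening, from 0 (shut) to 1 (fully open), then the shift along the tool's x, y, z as a fraction of full scale, then the turn, a rotation vector about the tool's x, y, z as a fraction of full scale. In form: [[[jaw, dx, dy, dz, rx, ry, rz], ...]]. A call has 1 to 8 rows; each row is the pose to reach, as a shift and turn from the pose commanded when the call began, along the tool's axes at that moment; what a row does not reach only later rows make up. Full scale, the value 1, is 0.1 m for a shift and pi/2 rad for a turn. A row lasts 1/12 s, in which the tool goes at most 41.7 mm and 7.16 degrees, less where a joint would pass 70% of its speed; a pose out of reach is approached as far as the arm can. A call with a number of a shift or a turn outside -1 to 1 is refused whole. A call with a gripper value outside its range is refused whole. The fingers move at their own pace and stop on an object; the grip force is fixed at half the most. Time passes only in rows, so rows that repeat a pose let the fingers close. It gives the time, the measured TCP pose, the force and the opening at its end, in the units of the state.
- robot.get_obs(): the state, without advancing time (a new reading comes with each control period).
- robot.snapshot(name): name is "scene" or "top" or "wrist"; returns (picture, depth): 400x640x3 uint8, red, green, blue; 400x640 float32, m along the optical axis (not along the pixel's ray), 0 where there is no reading.
- robot.camera_params(name): a dict with "mtx" (3x3 intrinsics, pixels), "R" (3x3) and "t" (3): a world point X has camera coordinates R X + t. Camera axes: x right, y down, z forward; pixel columns grow to the right and rows downward; lengths in m; the calibration is good to about 2 mm. A picture is of the moment at which its call begins: read the wrist's pose just before it. camera_params takes no time and is no camera call; for the wrist camera it gives the pose at the moment of the call.
- robot.close_job(): hands the job in, once; it reports no verdict.
The state is a dict: "time": time; "joint_positions": joint angles; "qvel": joint speeds; "joint_torque": joint torques, N m; "tool_pos": TCP position; "ee_rot": TCP orientation; "wrist_force": force on the tool from outside, world axes, zero at the start; "wrist_torque": the same for the moment, N m; "width": finger opening in m.
Only numpy, scipy, OpenCV 4.12 (cv2) and the standard library are available. Lean on these libraries where they do the work, as an engineer would, in place of code of your own. Each camera call takes 0.05 s, during which the arm holds its last target.

### The job

First lift the orange hand lamp off the wooden rest by its handle and stand it upright on the middle of the round green mat. Then press down the red-dotted end of the aluminium plate, which lies flush in the black case, so that it tips up and stays tipped; take it out by its raised end and lay it flat, rib down, squarely centred on the two blocks of the rest, either way round. Set both down gently rather than dropping them, do not push against the case's half-open flap, do not knock the lamp over, and leave the jar, the bottle, the wrench and the stack of blanks where they are.

Things in the scene. Friction and masses are not known exactly. Their poses are not given: they have to be found in the camera images.
- lamp_handle (a point): Middle of the handle bar of the loose orange lamp (0.4 kg, round body 80 mm across, 96 mm tall), on its axis, 140 mm above its underside. The black bar is round, 10 mm thick, 60 mm long along y, with 39 mm free below it; legs go down at its ends. z is up. The lamp stands on the rest at first.
- mat: Fixed round green mat, 110 mm across, 4 mm thick; origin at the centre of its underside, on the bench.
- plate_center (a point): Centre (half-way through) of a loose aluminium plate (0.15 kg), 170 mm (x) by 54 mm (y) by 5 mm thick, z its upper normal. Below it, across at x = +3 mm, is a rounded rib 8 mm thick, 48 mm long, reaching 18.5 mm below this point. It starts flush in the case's recess, gaps 2 mm at the sides and 4 mm at the ends.
- plate_dot (a point): Red dot on the plate's top at the end to press (plate x = +65 mm). Pressed with a few newtons, it sinks about 28 mm: the plate rocks on its rib past balance and stays tipped at about 27 degrees, this end down in the well, the other end's underside about 32 mm above the case top. Axes as the plate's.
- case: Fixed black tool case, x = -130 to +147 mm, y = -75 to +75 mm; origin on the bench, below the plate's centre at the start, axes as the plate's then. Flat top 50 mm up, inlaid drill bits up to 5 mm prouder. Recess x = -89 to +89 mm, y = -29 to +29 mm; its deep well under the dotted end (x = 25 to 89 mm) has its floor 6.5 mm above the bench.
- flap_edge (a point): Middle of the free upper edge of the case's fixed, half-open clear flap with yellow frame: 140 by 140 mm, hinged at the case's x = +140 mm, 50 mm up, leaning over the red dot at 58 degrees to the horizontal; this edge is at case x = +66 mm, 169 mm up. Axes as the case's. Press with the tool leaning 36 to 40 degrees, away from the flap.
- rest_top (a point): Centre of the top of the fixed wooden rest, 50 mm above the bench, midway between its two blocks: each 44 by 44 mm, centred at x = -42 and +42 mm, so a gap of 40 mm, 38 mm deep, takes the plate's rib. Base 130 by 50 by 12 mm. The plate is to lie along x, overhanging both ends.
- jar_center (a point): Bystander: loose jar with blue cap, 68 mm across and 90 mm tall; centre, half-way up.
- wrench: Bystander: loose steel wrench 170 mm long lying along its x axis; origin at the centre of its underside.
- blanks_center (a point): Bystander: loose stack of brown wooden blanks, 100 (x) by 80 (y) by 30 mm tall; centre, half-way up.
- bottle_center (a point): Bystander: loose tall green bottle with white cap, 56 mm across and 170 mm tall, standing close beside the case; centre, half-way up.
There are look-alikes about, which are no part of the job. There is more than one size of the part that bears plate_center; the job needs the largest.

How it is judged:
By the outcome, as a careful person would: the job done as asked, in the order asked, and still so for the second after the job is handed in, with the robot touching nothing.
It also fails if it takes over 67 s, if anything falls off the work surface, if the arm or the gripper's body presses on something with over 40 N, if the wrist force passes 120 N, or if a joint passes its speed limit or range.

## Working session

There is one attempt and no reset: what is moved stays moved. The work goes in short steps, Python scripts to look and compute and a tool call to move; the robot and the scene stay as the last step left them, time stands still between calls to the robot, and variables do not carry over. Pictures are saved under pics/ and viewed, and the job is handed in when it is done.

Besides the shell and the picture viewer there is one more tool, called after "Call:" as name([rows], argument=value, ...), one row to a line, values as JSON. move_arm: Moves the arm, as the interface text tells. Its arguments: {"type":"object","properties":{"increments":{"type":"array","items":{"type":"array","items":{"type":"array","items":{"type":"number","minimum":-1,"maximum":1}}}}},"required":["increments"]}

```bash
ls; mkdir -p pics
python3 - <<'E'
from bench import robot
import cv2,numpy as np
o=robot.get_obs();print({k:np.round(v,4).tolist() if k!='time' else v for k,v in o.items()})
print(robot.tcp_to_tips)
for n in("scene","top"):
    p,d=robot.snapshot(n);c=robot.camera_params(n)
    cv2.imwrite(f"pics/{n}0.png",cv2.cvtColor(p,cv2.COLOR_RGB2BGR));np.save(f"{n}0.npy",d);np.savez(f"{n}0c.npz",**{k:c[k] for k in("mtx","R","t")})
    print(n,c)
E
```

```text
pics
{'time': 0.0, 'joint_positions': [-1.3011, 0.0879, 1.3723, 0.0, 1.6836, -0.1031], 'qvel': [-0.0003, -0.0004, -0.0001, 0.0008, 0.0002, -0.0005], 'joint_torque': [-0.001, -34.0185, -30.2426, 0.0716, 0.0332, -0.0002], 'tool_pos': [0.2003, -0.5121, 0.4035], 'ee_rot': [-3.1394, -0.0002, 0.3728], 'wrist_force': [-0.1727, 0.0249, 0.0158], 'wrist_torque': [-0.0242, -0.049, -0.0155], 'width': 0.0939}
0.1992
scene {'mtx': array([[442.46085267,   0.        , 312.57444693],
       [  0.        , 442.46085267, 196.54077701],
       [  0.        ,   0.        ,   1.        ]]), 'R': array([[-0.75522467,  0.65545872, -0.00309223],
       [ 0.48999141,  0.5614259 , -0.66686533],
       [-0.43536664, -0.50514832, -0.74517184]]), 't': array([ 0.38454467, -0.14851535,  1.36965804])}
top {'mtx': array([[501.29576863,   0.        , 316.59848117],
       [  0.        , 501.29576863, 197.65024346],
       [  0.        ,   0.        ,   1.        ]]), 'R': array([[-0.02273428, -0.99971434, -0.00737435],
       [-0.99640146,  0.02326016, -0.08150516],
       [ 0.08165341,  0.00549486, -0.99664564]]), 't': array([0.01228282, 0.48739276, 1.34977219])}
```

View pics/scene0.png

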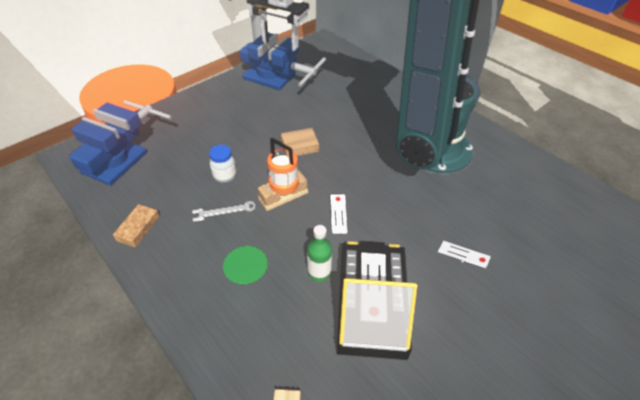

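View pics/top0.png

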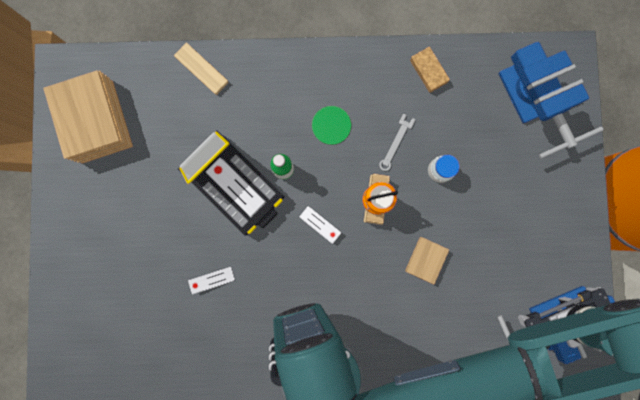

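```bash
cat > h.py <<'E'
import numpy as np,cv2
def load(n):
    c=np.load(f"{n}c.npz");return cv2.imread(f"pics/{n}.png"),np.load(f"{n}.npy"),c
def ray(c,u,v,z):
    d=c["R"].T@np.linalg.inv(c["mtx"])@np.array([u,v,1.]);o=-c["R"].T@c["t"];return o+d*(z-o[2])/d[2]
def cloud(c,D):
    v,u=np.mgrid[0:D.shape[0],0:D.shape[1]];K=c["mtx"]
    P=np.stack([(u-K[0,2])/K[0,0]*D,(v-K[1,2])/K[1,1]*D,D],-1);return (P-c["t"])@c["R"]
def proj(c,X):
    p=c["mtx"]@(c["R"]@np.array(X)+c["t"]);return p[:2]/p[2]
E
python3 - <<'E'
from h import *
im,D,c=load("top0")
P=cloud(c,D)
cr=im[120:240,170:400];cv2.imwrite("pics/topc.png",cv2.resize(cr,None,fx=3.4,fy=3.4,interpolation=cv2.INTER_CUBIC))
im2,D2,c2=load("scene0")
cv2.imwrite("pics/scenec.png",cv2.resize(im2[130:360,210:430],None,fx=2.6,fy=2.6,interpolation=cv2.INTER_CUBIC))
hsv=cv2.cvtColor(im,cv2.COLOR_BGR2HSV)
def comps(m,mn=8):
    n,l,s,ce=cv2.connectedComponentsWithStats(m.astype(np.uint8))
    return [(s[i],ce[i],l==i) for i in range(1,n) if s[i,4]>=mn]
H,S,V=hsv[...,0],hsv[...,1],hsv[...,2]
for nm,m,z in [("green",(H>50)&(H<80)&(S>150)&(V>60),0.004),("red",((H<5)|(H>172))&(S>150),0.05),("orange",(H>6)&(H<16)&(S>200)&(V>150),.09),("black-lamp",None,0)]:
    if m is None: continue
    for s,ce,l in comps(m): print(nm,s,ce.round(1),ray(c,*ce,z).round(4),np.median(P[l],0).round(4))
    E=im
E
```

```text
green [ 312  107   39   37 1127] [331.2 124.9] [ 0.6919 -0.0444  0.004 ] [ 0.6916 -0.0442  0.0042]
green [271 154  20  21 195] [281.8 166.7] [0.5774 0.0958 0.004 ] [0.5589 0.0847 0.1152]
red [215 167   7   6  36] [217.8 169.5] [0.5672 0.2646 0.05  ] [0.5671 0.2647 0.0501]
red [331 233   3   4   9] [332.1 234.3] [ 0.3864 -0.0381  0.05  ] [ 0.3875 -0.0385  0.0213]
red [193 284   4   4  13] [194.6 285.4] [0.2603 0.328  0.05  ] [0.2587 0.3351 0.0224]
orange [632 148   8   6  16] [636.1 150. ] [ 0.5867 -0.8326  0.09  ] [ 0.6668 -1.1412 -0.4061]
orange [631 187   7   6  10] [633.9 189.4] [ 0.4841 -0.8194  0.09  ] [ 0.5174 -1.0542 -0.2846]
orange [615 195  25  44 508] [627.4 220. ] [ 0.4056 -0.797   0.09  ] [ 0.4132 -1.0706 -0.3647]
orange [634 198   6   5  10] [636.8 200.3] [ 0.4557 -0.8247  0.09  ] [ 0.4786 -1.0531 -0.2682]
orange [390 201   6   6  12] [392.8 203.7] [ 0.4616 -0.1961  0.09  ] [ 0.4574 -0.1891  0.1408]
orange [373 211  10   3  17] [377.3 212.4] [ 0.4399 -0.1552  0.09  ] [ 0.4391 -0.1536  0.077 ]
```

Run:
```python
from h import *
im2,D2,c2=load("scene0")
hsv=cv2.cvtColor(im2,cv2.COLOR_BGR2HSV);H,S,V=hsv[...,0],hsv[...,1],hsv[...,2]
P=cloud(c2,D2)
for nm,m in [("green",(H>50)&(H<80)&(S>150)&(V>60)),("red",((H<5)|(H>172))&(S>120)),("orange",(H>6)&(H<16)&(S>200)&(V>150)),("blue",(H>105)&(H<125)&(S>150))]:
    n,l,s,ce=cv2.connectedComponentsWithStats(m.astype(np.uint8))
    for i in range(1,n):
        if s[i,4]>8: print(nm,s[i],ce[i].round(1),ray(c2,*ce[i],0.004).round(4),np.median(P[l==i],0).round(4))
```

```text
red [622   0  18  22 292] [632.4  10.2] [-1.379  -0.0042  0.004 ] [-0.6999  0.1482  0.2692]
red [336 197   4   4  10] [337.5 198.5] [ 0.3754 -0.0486  0.004 ] [ 0.3868 -0.0382  0.0225]
red [480 258   5   4  16] [481.9 259.3] [0.244  0.3324 0.004 ] [0.2577 0.3356 0.0214]
blue [572   0  54  13 368] [600.8   3.9] [-1.3343 -0.1253  0.004 ] [-0.7015  0.0591  0.2539]
blue [270  78  15   9  62] [277.6  81.7] [ 0.1515 -0.6061  0.004 ] [ 0.165  -0.5871  0.0197]
blue [210 145  21  17 275] [219.7 153. ] [ 0.5196 -0.4213  0.004 ] [ 0.56   -0.3326  0.0893]
blue [ 97 166  26  17 196] [109.4 174.3] [ 0.8131 -0.5564  0.004 ] [ 0.8169 -0.5393  0.0195]
```

View pics/topc.png

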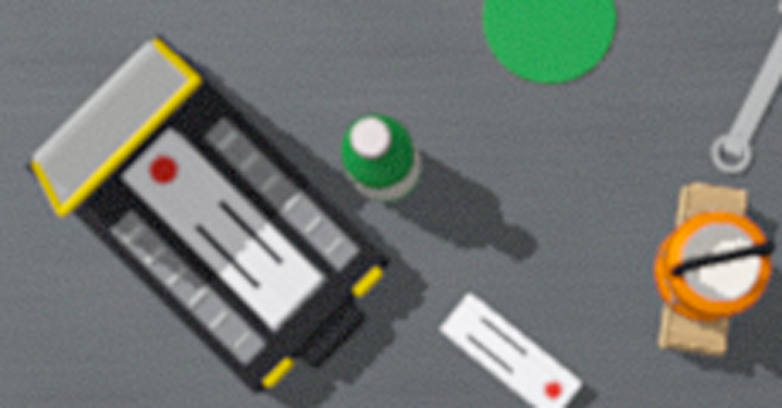

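View pics/scenec.png

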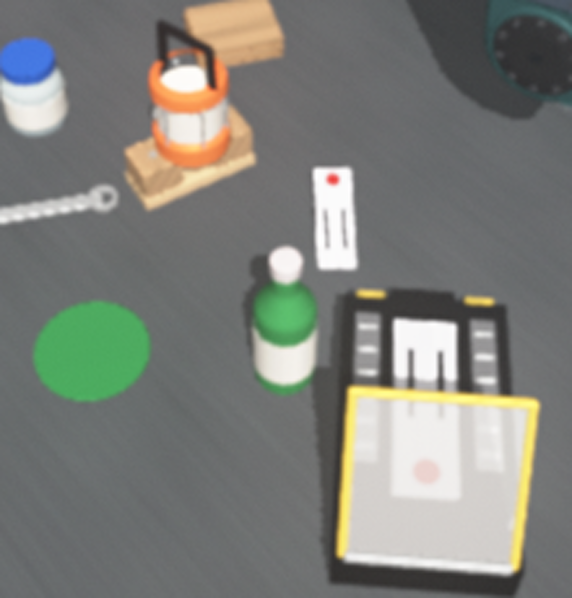

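Run:
```python
from h import *
a=[load("top0"),load("scene0")]
Ps=[]
for im,D,c in a:
    P=cloud(c,D);hsv=cv2.cvtColor(im,cv2.COLOR_BGR2HSV);Ps.append((P,hsv))
def sel(k,lo,hi,m=None):
    P,h=Ps[k];ok=np.all((P>lo)&(P<hi),-1)
    if m is not None: ok&=m(h)
    return P[ok],ok
for k in (0,1):
    # mat
    p,ok=sel(k,[.6,-.15,-.01],[.8,.05,.02],lambda h:(h[...,0]>45)&(h[...,0]<85)&(h[...,1]>100))
    v,u=np.nonzero(ok);(x,y),r=cv2.minEnclosingCircle(np.c_[u,v].astype(np.float32));e=ray(a[k][2],u.mean(),v.mean(),.004)
    q=np.array([ray(a[k][2],uu,vv,.004)[:2] for uu,vv in zip(u,v)],np.float32)
    print(k,"mat",e.round(4),cv2.minEnclosingCircle(q))
    # lamp handle
    p,ok=sel(k,[.35,-.3,.165],[.55,-.05,.22],lambda h:(h[...,2]<90))
    v,u=np.nonzero(ok)
    print("handle",len(p),p.min(0).round(3),p.max(0).round(3),np.median(p,0).round(4), u.min(),u.max(),v.min(),v.max())
    q=np.array([ray(a[k][2],uu,vv,.192)[:2] for uu,vv in zip(u,v)],np.float32)
    print(cv2.minAreaRect(q))
    # rest
    p,ok=sel(k,[.35,-.3,.035],[.55,-.05,.056],lambda h:(h[...,0]>8)&(h[...,0]<25)&(h[...,1]>40)&(h[...,1]<190))
    v,u=np.nonzero(ok)
    q=np.array([ray(a[k][2],uu,vv,.05)[:2] for uu,vv in zip(u,v)],np.float32)
    print("rest",len(p),cv2.minAreaRect(q))
    # plate
    p,ok=sel(k,[.35,.05,.035],[.65,.4,.065],lambda h:(h[...,1]<40)&(h[...,2]>130))
    n,l,s,ce=cv2.connectedComponentsWithStats(cv2.morphologyEx(ok.astype(np.uint8),cv2.MORPH_OPEN,np.ones((3,3))))
    for i in range(1,n):
        if s[i,4]>100:
            v,u=np.nonzero(l==i);q=np.array([ray(a[k][2],uu,vv,.05)[:2] for uu,vv in zip(u,v)],np.float32)
            print("white",s[i],cv2.minAreaRect(q),P.mean() if 0 else np.median(Ps[k][0][l==i],0).round(4))
```

```text
0 mat [ 0.6921 -0.0441  0.004 ] ((0.6922892332077026, -0.04436293989419937), 0.054930683225393295)
handle 74 [ 0.466 -0.192  0.166] [ 0.485 -0.125  0.201] [ 0.4758 -0.1581  0.1944] 368 397 191 200
((0.475074827671051, -0.15752071142196655), (0.007699571084231138, 0.07187623530626297), 11.682353973388672)
rest 281 ((0.42974644899368286, -0.18903429806232452), (0.23713213205337524, 0.11101173609495163), 30.084556579589844)
white [181 140  27  27 119] ((0.6129496097564697, 0.32791733741760254), (0.009712152183055878, 0.0987265408039093), 44.505531311035156) [0.6146 0.3254 0.0548]
white [ 207  159   57   57 1077] ((0.5197275876998901, 0.2185208797454834), (0.1724322885274887, 0.0545693002641201), 44.01536178588867) [0.5165 0.2156 0.0497]
white [253 177  21  21 189] ((0.5171061158180237, 0.14381572604179382), (0.06494772434234619, 0.01893441565334797), 43.828704833984375) [0.5168 0.1437 0.0507]
white [216 198  30  27 240] ((0.45745721459388733, 0.23155087232589722), (0.10092167556285858, 0.020634949207305908), 44.05553436279297) [0.4519 0.2247 0.051 ]
1 mat [ 0.6946 -0.0395  0.004 ] ((0.6
[... 475 characters left out ...]
3, 0.019005417823791504), 46.075679779052734) [0.5163 0.1457 0.0504]
white [361 252  25  28 609] ((0.4845426380634308, 0.1862117350101471), (0.0731888934969902, 0.05662858113646507), 44.29258728027344) [0.4832 0.1853 0.0493]
white [391 254  10  27 221] ((0.4472033977508545, 0.22287407517433167), (0.07145935297012329, 0.019806772470474243), 45.28577423095703) [0.4467 0.2225 0.0501]
white [308 264  22  11 141] ((0.5886608362197876, 0.11048018932342529), (0.023604458197951317, 0.05070854723453522), 38.37969970703125) [0.591  0.1128 0.0494]
white [353 337  54  14 534] ((0.610493004322052, 0.32463234663009644), (0.022800413891673088, 0.10737751424312592), 44.42045974731445) [0.6124 0.3272 0.0555]
```

```bash
cat >> h.py <<'E'
from scipy.spatial.transform import Rotation as Ro
def Rt(rpy): return Ro.from_euler('xyz',rpy)
def down(yaw_deg,lean=0.):
    # tool down at yaw; lean deg: body tilted toward -tool x (tool z gains +x comp)
    return Ro.from_euler('z',yaw_deg,degrees=True)*Ro.from_euler('x',180,degrees=True)*Ro.from_euler('y',lean,degrees=True)
def plan(p0,R0,p1,R1,tag=""):
    d=R0.inv().apply(np.array(p1)-p0)/0.1; r=(R0.inv()*R1).as_rotvec()/(np.pi/2)
    print(tag,"d",d.round(3),"r",r.round(3),"rows",(np.linalg.norm(d)*100/41.7).round(1),(np.linalg.norm(r)*90/7.16).round(1))
def state():
    from bench import robot
    o=robot.get_obs();p=np.array(o["tool_pos"]);R=Rt(o["ee_rot"])
    print("t",round(o["time"],2),"p",p.round(4),"rpy",np.degrees(o["ee_rot"]).round(2),"F",np.round(o["wrist_force"],2),"w",round(float(o["width"]),4),"q",np.round(o["joint_positions"],2))
    return p,R
def grasp(p,R): return p+R.apply([0,0,.18])
def tcp(g,R,off=.18): return np.array(g)-R.apply([0,0,off])
E
python3 - <<'E'
from h import *
p,R=state();print(down(0,38).apply([0,0,1]))
plan(p,R,[.477,-.16,.46],down(101.7),"lamp")
E
```

```text
t 0.1 p [ 0.2003 -0.5121  0.4036] rpy [-1.7989e+02 -1.0000e-02  2.1360e+01] F [-0.23 -0.29 -0.09] w 0.0934 q [-1.3   0.09  1.37 -0.    1.68 -0.1 ]
[ 6.15661475e-01 -9.65034847e-17 -7.88010754e-01]
lamp d [ 3.86  -2.272 -0.558] r [-0.001 -0.001 -0.893] rows 10.8 11.2
```

Call:
move_arm([
  [[1,1,-0.6,-0.6,0,0,-0.3],[1,1,-0.6,-0.6,0,0,-0.3],[1,1,-0.6,-0.6,0,0,-0.3],[1,1,-0.6,-0.6,0,0,-0.3]],
])

```text
time: 0.43
tool_pos: [0.2739, -0.4165, 0.4689]
ee_rot: [3.136, -0.0, 0.854]
wrist_force: [0.2, -0.0, 0.7]
width: 0.094
```

Run:
```python
from h import *
p,R=state()
plan(p,R,[.477,-.16,.46],down(101.7),"lamp")
```

```text
t 0.43 p [ 0.2739 -0.4165  0.4689] rpy [ 1.7965e+02 -2.0000e-02  4.8960e+01] F [ 0.24 -0.03  0.7 ] w 0.094 q [-1.1  -0.03  1.37  0.    1.8  -0.39]
lamp d [ 3.268 -0.153  0.089] r [ 0.004  0.002 -0.586] rows 7.8 7.4
```

Call:
move_arm([
  [[1,1,-0.05,0,0,0,-0.2],[1,1,-0.05,0,0,0,-0.2],[1,1,-0.05,0,0,0,-0.2]],
])

```text
time: 0.68
tool_pos: [0.336, -0.3389, 0.4647]
ee_rot: [3.141, -0.002, 1.167]
wrist_force: [-0.4, -1.0, 0.3]
width: 0.094
```

Run:
```python
from h import *
p,R=state()
plan(p,R,[.477,-.16,.46],down(101.7),"lamp")
```

```text
t 0.68 p [ 0.336  -0.3389  0.4647] rpy [ 1.7997e+02 -1.2000e-01  6.6840e+01] F [-0.38 -1.03  0.25] w 0.094 q [-0.91 -0.08  1.42  0.    1.8  -0.5 ]
lamp d [2.199 0.593 0.052] r [ 0.001 -0.001 -0.387] rows 5.5 4.9
```

Call:
move_arm([
  [[1,1,0.3,0,0,0,-0.25],[1,1,0.3,0,0,0,-0.25],[1,1,0.3,0,0,0,-0.25],[1,1,0.3,0,0,0,-0.25]],
])

```text
time: 1.02
tool_pos: [0.4038, -0.2593, 0.4642]
ee_rot: [3.141, -0.002, 1.561]
wrist_force: [-0.6, 0.1, 0.3]
width: 0.0935
```

Run:
```python
from h import *
p,R=state()
plan(p,R,[.477,-.16,.46],down(101.7),"lamp")
```

```text
t 1.02 p [ 0.4038 -0.2593  0.4642] rpy [ 1.7998e+02 -1.1000e-01  8.9410e+01] F [-0.57  0.12  0.33] w 0.0935 q [-0.69 -0.07  1.42  0.    1.8  -0.68]
lamp d [1.001 0.722 0.044] r [ 0.    -0.001 -0.137] rows 3.0 1.7
```

Call:
move_arm([
  [[1,1,0.7,0,0,0,-0.14],[1,1,0.7,0,0,0,-0.14],[1,1,0.7,0,0,0,-0.14],[1,1,0.7,0,0,0,-0.14],[1,1,0.7,0,0,0,-0.14]],
])

```text
time: 1.43
tool_pos: [0.4743, -0.163, 0.464]
ee_rot: [-3.14, -0.0, 1.772]
wrist_force: [0.1, -0.7, -0.9]
width: 0.0937
```

```bash
cat >> h.py <<'E'
def snap(n,tag):
    from bench import robot
    c=robot.camera_params(n);p,d=robot.snapshot(n);im=cv2.cvtColor(p,cv2.COLOR_RGB2BGR)
    cv2.imwrite(f"pics/{tag}.png",im);np.save(f"{tag}.npy",d);np.savez(f"{tag}c.npz",**{k:c[k] for k in("mtx","R","t")})
    return im,d,c
E
python3 - <<'E'
from h import *
p,R=state()
im,d,c=snap("wrist","w1")
print(proj(c,[.477,-.16,.195]),d[d>0].min(), np.round(-c["R"].T@c["t"],3))
P=cloud(c,d);h=cv2.cvtColor(im,cv2.COLOR_BGR2HSV)
ok=np.all((P>[.4,-.25,.17])&(P<[.55,-.07,.21]),-1)&(h[...,2]<90)
v,u=np.nonzero(ok);print(len(u),u.min(),u.max(),v.min(),v.max(),np.median(P[ok],0))
q=np.array([ray(c,uu,vv,.192)[:2] for uu,vv in zip(u,v)],np.float32);print(cv2.minAreaRect(q))
E
```

```text
t 1.43 p [ 0.4743 -0.163   0.464 ] rpy [-179.9    -0.    101.55] F [ 0.09 -0.72 -0.86] w 0.0937 q [-0.44 -0.02  1.37 -0.    1.8  -0.65]
[323.21994879 204.70213533] 0.050000023 [ 0.46  -0.095  0.443]
712 317 327 162 238 [ 0.47523408 -0.15567381  0.19355564]
((0.4754024147987366, -0.1578301340341568), (0.009155918844044209, 0.07229717820882797), 11.498013496398926)
```

View pics/w1.png

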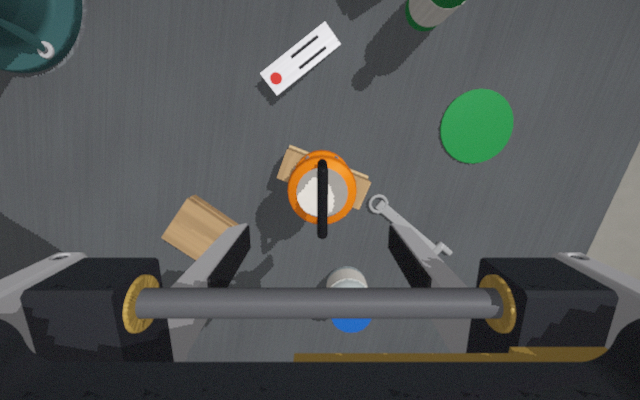

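Run:
```python
from h import *
p,R=state()
plan(p,R,[.475,-.158,.37],down(101.6),"lamp")
```

```text
t 1.48 p [ 0.4738 -0.164   0.4642] rpy [-1.7991e+02  2.0000e-02  1.0144e+02] F [ 0.79 -0.46  0.47] w 0.094 q [-0.45 -0.03  1.37 -0.    1.8  -0.65]
lamp d [0.057 0.025 0.942] r [-0.001  0.    -0.002] rows 2.3 0.0
```

Call:
move_arm([
  [[1,0.06,0.02,0.3,0,0,0],[1,0.06,0.02,0.55,0,0,0],[1,0.06,0.02,0.75,0,0,0],[1,0.06,0.02,0.88,0,0,0],[1,0.06,0.02,0.94,0,0,0],[1,0.06,0.02,0.94,0,0,0]],
])

```text
time: 1.98
tool_pos: [0.4736, -0.1589, 0.3689]
ee_rot: [-3.138, -0.002, 1.768]
wrist_force: [-0.5, -0.0, 0.9]
width: 0.094
```

Run:
```python
from h import *
p,R=state()
plan(p,R,[.475,-.158,.37],down(101.6),"lamp")
```

```text
t 1.98 p [ 0.4736 -0.1589  0.3689] rpy [-1.7982e+02 -9.0000e-02  1.0127e+02] F [-0.5  -0.01  0.89] w 0.094 q [-0.44 -0.01  1.55 -0.    1.61 -0.63]
lamp d [ 0.006  0.016 -0.011] r [-0.002 -0.001 -0.004] rows 0.0 0.1
```

Close gradually on the bar, letting the fingers settle.

Call:
move_arm([
  [[0.4,0,0.015,0,0,0,0],[0.4,0,0.015,0,0,0,0],[0.2,0,0.015,0,0,0,0],[0.1,0,0.015,0,0,0,0],[0,0,0.015,0,0,0,0],[0,0,0.015,0,0,0,0],[0,0,0.015,0,0,0,0],[0,0,0.015,0,0,0,0]],
])

```text
time: 2.65
tool_pos: [0.4761, -0.157, 0.3707]
ee_rot: [3.141, 0.0, 1.771]
wrist_force: [0.1, 0.8, -0.9]
width: 0.0438
```

Call:
move_arm([
  [[0,0,0,0,0,0,0],[0,0,0,0,0,0,0],[0,0,0,0,0,0,0],[0,0,0,0,0,0,0],[0,0,0,0,0,0,0],[0,0,0,0,0,0,0],[0,0,0,0,0,0,0],[0,0,0,0,0,0,0]],
])

```text
time: 3.32
tool_pos: [0.4759, -0.1572, 0.3706]
ee_rot: [-3.141, -0.0, 1.771]
wrist_force: [-1.0, 0.0, 0.9]
width: 0.0091
```

Call:
move_arm([
  [[0,0,0,-0.05,0,0,0],[0,0,0,-0.15,0,0,0],[0,0,0,-0.3,0,0,0],[0,0,0,-0.45,0,0,0],[0,0,0,-0.6,0,0,0],[0,0,0,-0.7,0,0,0],[0,0,0,-0.7,0,0,0]],
])

```text
time: 3.9
tool_pos: [0.4763, -0.1571, 0.4437]
ee_rot: [3.137, 0.003, 1.771]
wrist_force: [0.1, -0.5, -3.7]
width: 0.0091
```

Run:
```python
from h import *
p,R=state()
im,d,c=snap("scene","s2")
cv2.imwrite("pics/s2c.png",cv2.resize(im[100:300,180:400],None,fx=2.6,fy=2.6))
plan(p,R,[.692,-.044,.43],down(101.6),"mat")
```

```text
t 3.9 p [ 0.4763 -0.1571  0.4437] rpy [1.7976e+02 1.7000e-01 1.0147e+02] F [ 0.08 -0.46 -3.68] w 0.0091 q [-0.43 -0.03  1.41  0.    1.75 -0.63]
mat d [0.68  2.338 0.145] r [ 0.003  0.002 -0.001] rows 5.8 0.0
```

View pics/s2c.png

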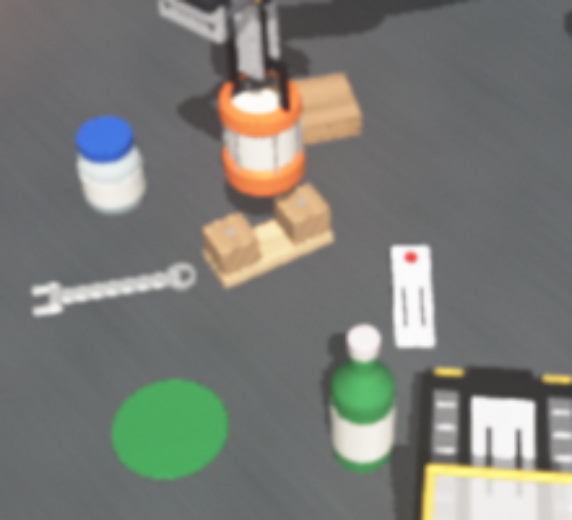

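Call:
move_arm([
  [[0,0.04,0.14,0,0,0,0],[0,0.1,0.36,0,0,0,0],[0,0.18,0.64,0,0,0,0],[0,0.26,0.92,0,0,0,0],[0,0.28,1.0,0,0,0,0]],
])

```text
time: 4.37
tool_pos: [0.5718, -0.1074, 0.4378]
ee_rot: [-3.141, -0.004, 1.774]
wrist_force: [1.7, 0.8, -4.3]
width: 0.0091
```

Call:
move_arm([
  [[0,0.08,0.28,0,0,0,0],[0,0.16,0.56,0,0,0,0],[0,0.24,0.84,0,0,0,0],[0,0.28,0.95,0,0,0,0],[0,0.28,1.0,0,0,0,0]],
])

```text
time: 4.78
tool_pos: [0.663, -0.0605, 0.4375]
ee_rot: [-3.138, -0.003, 1.774]
wrist_force: [-0.5, 0.0, -5.0]
width: 0.009
```

Run:
```python
from h import *
p,R=state()
plan(p,R,[.6925,-.043,.40],down(101.6),"mat")
```

```text
t 4.78 p [ 0.663  -0.0605  0.4375] rpy [-1.7980e+02 -1.4000e-01  1.0162e+02] F [-0.49  0.01 -4.98] w 0.009 q [-0.18  0.35  0.99  0.    1.8  -0.38]
mat d [0.111 0.326 0.374] r [-0.002 -0.002  0.   ] rows 1.2 0.0
```

Call:
move_arm([
  [[0,0.06,0.18,0.1,0,0,0],[0,0.1,0.3,0.3,0,0,0],[0,0.11,0.33,0.5,0,0,0],[0,0.11,0.33,0.7,0,0,0],[0,0.11,0.33,0.8,0,0,0],[0,0.11,0.33,0.85,0,0,0],[0,0.11,0.33,0.85,0,0,0]],
])

```text
time: 5.37
tool_pos: [0.6907, -0.0455, 0.3537]
ee_rot: [-3.138, -0.001, 1.77]
wrist_force: [-0.2, -1.5, -5.2]
width: 0.0089
```

Run:
```python
from h import *
p,R=state()
im,d,c=snap("scene","s3")
cv2.imwrite("pics/s3c.png",cv2.resize(im[180:320,180:340],None,fx=3.5,fy=3.5))
plan(p,R,[.6925,-.043,.3246],down(101.6),"mat")
```

```text
t 5.37 p [ 0.6907 -0.0455  0.3537] rpy [-1.7979e+02 -6.0000e-02  1.0143e+02] F [-0.24 -1.46 -5.17] w 0.0089 q [-0.15  0.42  1.06 -0.    1.66 -0.35]
mat d [0.021 0.023 0.291] r [-0.002 -0.001 -0.002] rows 0.7 0.0
```

View pics/s3c.png

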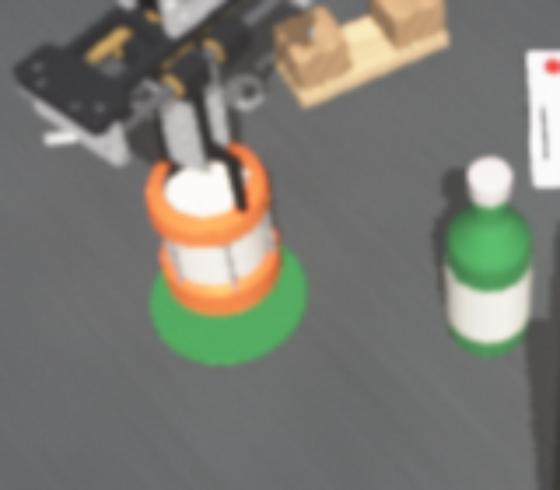

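Call:
move_arm([
  [[0,0.02,0.02,0.08,0,0,0],[0,0.02,0.02,0.15,0,0,0],[0,0.02,0.02,0.2,0,0,0],[0,0.02,0.02,0.23,0,0,0],[0,0.02,0.02,0.25,0,0,0],[0,0.02,0.02,0.26,0,0,0],[0,0.02,0.02,0.26,0,0,0]],
])

```text
time: 6.0
tool_pos: [0.6927, -0.0428, 0.3294]
ee_rot: [-3.141, -0.0, 1.771]
wrist_force: [-0.1, -0.3, -4.1]
width: 0.0087
```

Call:
move_arm([
  [[0,0,0,0.005,0,0,0],[0,0,0,0.01,0,0,0],[0,0,0,0.015,0,0,0],[0,0,0,0.02,0,0,0]],
])

```text
time: 6.33
tool_pos: [0.6927, -0.0428, 0.3279]
ee_rot: [3.141, 0.0, 1.771]
wrist_force: [-0.4, -0.1, -5.4]
width: 0.0091
```

Call:
move_arm([
  [[0,0,0,0.008,0,0,0],[0,0,0,0.014,0,0,0],[0,0,0,0.02,0,0,0],[0,0,0,0.02,0,0,0]],
])

```text
time: 6.67
tool_pos: [0.6927, -0.0428, 0.3254]
ee_rot: [-3.141, -0.0, 1.771]
wrist_force: [0.3, 0.6, -5.1]
width: 0.009
```

Call:
move_arm([
  [[0,0,0,0.005,0,0,0],[0,0,0,0.01,0,0,0],[0,0,0,0.015,0,0,0],[0,0,0,0.015,0,0,0]],
])

```text
time: 7.0
tool_pos: [0.6927, -0.0427, 0.3251]
ee_rot: [3.14, 0.0, 1.771]
wrist_force: [-0.9, 0.9, 0.2]
width: 0.0091
```

Call:
move_arm([
  [[0.15,0,0,0,0,0,0],[0.15,0,0,0,0,0,0],[0.3,0,0,0,0,0,0],[0.5,0,0,0,0,0,0],[0.5,0,0,0,0,0,0],[0.5,0,0,0,0,0,0],[0.5,0,0,0,0,0,0],[0.5,0,0,0,0,0,0]],
])

```text
time: 7.67
tool_pos: [0.6927, -0.0428, 0.3242]
ee_rot: [-3.142, 0.0, 1.771]
wrist_force: [0.2, -0.6, -0.6]
width: 0.0466
```

Call:
move_arm([
  [[0.5,0,0,-0.1,0,0,0],[0.5,0,0,-0.3,0,0,0],[0.5,0,0,-0.6,0,0,0],[0.5,0,0,-1,0,0,0],[0.5,0,0,-1,0,0,0]],
])

```text
time: 8.08
tool_pos: [0.6924, -0.0427, 0.4355]
ee_rot: [3.126, 0.006, 1.771]
wrist_force: [-0.0, -0.6, 2.7]
width: 0.0467
```

Run:
```python
from h import *
p,R=state()
im,d,c=snap("scene","s4")
cv2.imwrite("pics/s4c.png",cv2.resize(im[120:370,180:430],None,fx=2.4,fy=2.4))
im,d,c=snap("top","t4")
cv2.imwrite("pics/t4c.png",cv2.resize(im[90:290,170:470],None,fx=2.6,fy=2.6))
```

```text
t 8.08 p [ 0.6924 -0.0427  0.4355] rpy [179.1    0.32 101.46] F [-0.01 -0.61  2.72] w 0.0467 q [-0.14  0.41  0.92 -0.    1.8  -0.34]
```

View pics/s4c.png

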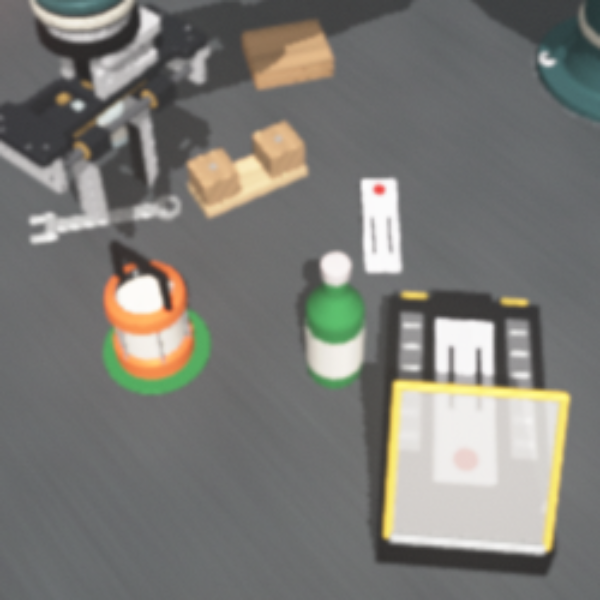

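View pics/t4c.png

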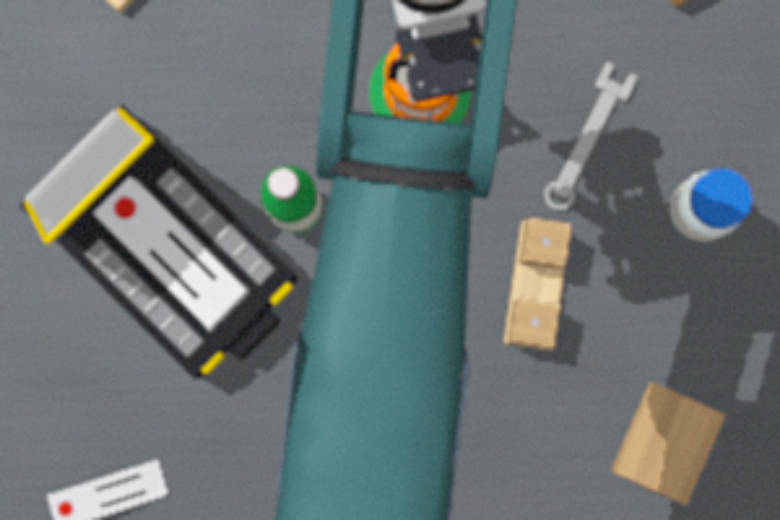

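Run:
```python
from h import *
for n in("t4","s4"):
    im,D,c=load(n);P=cloud(c,D);h=cv2.cvtColor(im,cv2.COLOR_BGR2HSV)
    ok=np.all((P>[.36,-.25,.044])&(P<[.56,-.07,.058]),-1)
    k=ok.astype(np.uint8)
    N,l,s,ce=cv2.connectedComponentsWithStats(k)
    cs=[]
    for i in range(1,N):
        if s[i,4]>60:
            v,u=np.nonzero(l==i);q=np.array([ray(c,uu,vv,.05)[:2] for uu,vv in zip(u,v)],np.float32)
            r=cv2.minAreaRect(q);print(n,s[i],r,np.median(P[l==i],0).round(4),q.mean(0));cs.append(r[0])
    if len(cs)==2:
        a,b=np.array(cs);print("mid",(a+b)/2,"ang",np.degrees(np.arctan2(*(a-b)[::-1])),np.linalg.norm(a-b))
    # lamp tilt: bar
    if n=="s4":
        ok=np.all((P>[.62,-.12,.13])&(P<[.76,.04,.16]),-1)&(h[...,2]<70);print("lamp bar",ok.sum(),P[ok].min(0),P[ok].max(0),np.median(P[ok],0))
        ok=np.all((P>[.60,-.14,.02])&(P<[.78,.06,.11]),-1)&(h[...,0]<18)&(h[...,1]>150)
        print("orange",P[ok].min(0),P[ok].max(0))
```

```text
t4 [371 174  18  19 266] ((0.521388828754425, -0.16860945522785187), (0.044616878032684326, 0.04445972293615341), 79.8521957397461) [ 0.5208 -0.169   0.0501] [ 0.52142423 -0.16863905]
t4 [366 205  19  18 269] ((0.4390867054462433, -0.15397918224334717), (0.04402069002389908, 0.044040292501449585), 79.97109985351562) [ 0.4399 -0.1536  0.0503] [ 0.43923548 -0.15382706]
mid [ 0.48023777 -0.16129432] ang -10.079777652489796 0.08359237039728137
s4 [285 171  22  16 208] ((0.4411442279815674, -0.1504065990447998), (0.04826115071773529, 0.04644004628062248), 80.34669494628906) [ 0.4407 -0.1505  0.0491] [ 0.44073027 -0.15047947]
s4 [258 182  22  17 220] ((0.5234523415565491, -0.16483299434185028), (0.048887088894844055, 0.04545027017593384), 80.10951232910156) [ 0.5226 -0.1656  0.0495] [ 0.5232961  -0.16507539]
mid [ 0.48229828 -0.1576198 ] ang 170.0585746598249 0.08356282930549232
lamp bar 99 [ 0.68549455 -0.07300925  0.13027959] [ 0.70391703 -0.00755205  0.15193503] [ 0.69563507 -0.04807165  0.14725061]
orange [ 0.65724187 -0.08189039  0.02021506] [ 0.73266501 -0.00311779  0.1095069 ]
```

```bash
cat >> h.py <<'E'
C=np.array([.5199,.2188,0]);YAW=44.05
Rc=Ro.from_euler('z',YAW,degrees=True)
def c2w(x,y,z): return C+Rc.apply(np.array([x,y,z])/1000)
def w2c(X): return Rc.inv().apply(np.array(X)-C)*1000
E
python3 - <<'E'
from h import *
for n in("top0","scene0"):
    im,D,c=load(n);P=cloud(c,D)
    ok=np.all((P>[.5,.03,.155])&(P<[.62,.14,.185]),-1);print(n,"cap",ok.sum(),P[ok].mean(0).round(4),w2c(P[ok].mean(0)).round(1))
    ok=np.all((P>[.45,.2,.15])&(P<[.7,.4,.185]),-1);print("flap edge",ok.sum(),w2c(P[ok].mean(0)).round(1),w2c(P[ok]).min(0).round(),w2c(P[ok]).max(0).round())
p,R=state()
R1=down(YAW,38)
pre=tcp(c2w(71,6,55),R1,.1992+.1);con=tcp(c2w(71,6,55),R1,.1992)
print("pre",pre.round(4),"con",con.round(4))
plan(p,R,pre,R1)
plan(p,R,[pre[0],pre[1],.43],R)
E
```

```text
top0 cap 93 [0.57   0.0917 0.1695] [ -52.3 -126.2  169.5]
flap edge 315 [ 70.4   0.5 166.2] [ 63. -69. 150.] [ 83.  71. 179.]
scene0 cap 137 [0.5725 0.0962 0.1671] [ -47.4 -124.7  167.1]
flap edge 958 [ 74.3   2.7 162.3] [ 64. -69. 150.] [ 85.  73. 176.]
t 8.18 p [ 0.6926 -0.0427  0.4288] rpy [1.7958e+02 1.5000e-01 1.0147e+02] F [ 0.47 -0.51 -0.5 ] w 0.0471 q [-0.14  0.41  0.92 -0.    1.79 -0.34]
pre [0.4344 0.1444 0.2908] con [0.4786 0.1872 0.212 ]
 d [ 2.351 -2.168  1.358] r [-0.206  0.385  0.615] rows 8.3 9.5
 d [ 2.347 -2.158 -0.034] r [0. 0. 0.] rows 7.6 0.0
```

Call:
move_arm([
  [[0,0.4,-0.37,-0.1,0,0,0.1],[0,0.7,-0.65,-0.2,0,0,0.2],[0,1,-0.92,-0.2,0,0,0.3],[0,1,-0.92,-0.2,0,0,0.3],[0,1,-0.92,-0.2,0,0,0.3]],
])

```text
time: 8.6
tool_pos: [0.5803, 0.039, 0.4444]
ee_rot: [-3.141, -0.0, 1.301]
wrist_force: [0.6, 0.2, -0.3]
width: 0.0171
```

Run:
```python
from h import *
p,R=state()
plan(p,R,[.4344,.1444,.43],down(YAW))
```

```text
t 8.6 p [0.5803 0.039  0.4444] rpy [-1.7994e+02 -2.0000e-02  7.4530e+01] F [ 0.62  0.21 -0.31] w 0.0171 q [-0.03  0.15  1.22  0.    1.77  0.24]
 d [ 0.627 -1.687  0.146] r [-0.001 -0.     0.339] rows 4.3 4.3
```

Call:
move_arm([
  [[0,0.15,-0.4,0,0,0,0.1],[0,0.3,-0.8,0,0,0,0.2],[0,0.37,-1,0,0,0,0.34],[0,0.37,-1,0,0,0,0.34],[0,0.37,-1,0,0,0,0.34]],
])

```text
time: 9.02
tool_pos: [0.4959, 0.0997, 0.4434]
ee_rot: [-3.141, 0.001, 0.764]
wrist_force: [0.7, 0.3, 0.2]
width: 0.0003
```

Run:
```python
from h import *
p,R=state()
plan(p,R,[.4344,.1444,.40],down(YAW,38))
plan(p,R,[.4344,.1444,.2908],down(YAW,38))
```

```text
t 9.02 p [0.4959 0.0997 0.4434] rpy [-1.7999e+02  6.0000e-02  4.3800e+01] F [0.71 0.25 0.16] w 0.0003 q [ 0.09 -0.02  1.4  -0.    1.76  0.89]
 d [-0.134 -0.748  0.434] r [ 0.001  0.423 -0.003] rows 2.1 5.3
 d [-0.133 -0.748  1.526] r [ 0.001  0.423 -0.003] rows 4.1 5.3
```

Call:
move_arm([
  [[0,-0.05,-0.2,0.1,0,0.07,0],[0,-0.1,-0.5,0.2,0,0.15,0],[0,-0.13,-0.75,0.35,0,0.22,0],[0,-0.13,-0.75,0.43,0,0.3,0],[0,-0.13,-0.75,0.43,0,0.38,0],[0,-0.13,-0.75,0.43,0,0.42,0],[0,-0.13,-0.75,0.43,0,0.42,0]],
])

```text
time: 9.6
tool_pos: [0.4348, 0.1435, 0.3992]
ee_rot: [-3.141, -0.659, 0.765]
wrist_force: [-0.8, -0.1, 0.2]
width: 0.0005
```

Run:
```python
from h import *
p,R=state()
plan(p,R,[.4344,.1444,.2908],down(YAW,38))
im,d,c=snap("wrist","w5");print(proj(c,c2w(65,0,50)))
```

```text
t 9.6 p [0.4348 0.1435 0.3992] rpy [-179.99  -37.73   43.82] F [-0.77 -0.09  0.2 ] w 0.0005 q [ 0.06 -0.3   1.8   0.45  1.15  0.79]
 d [-0.661 -0.009  0.86 ] r [ 0.001  0.003 -0.002] rows 2.6 0.0
[321.54410678 234.99115966]
```

View pics/w5.png

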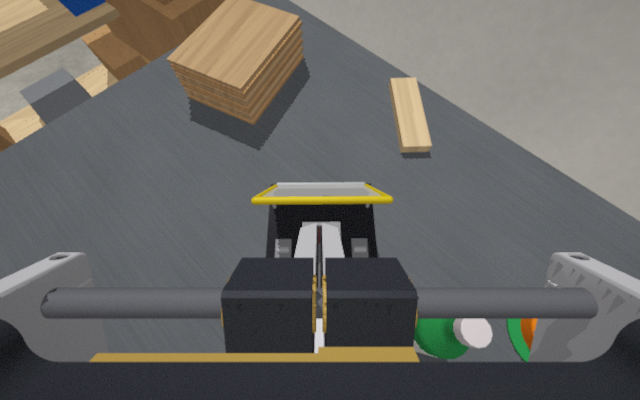

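Call:
move_arm([
  [[0,-0.2,0,0.26,0,0,0],[0,-0.4,0,0.52,0,0,0],[0,-0.6,0,0.78,0,0,0],[0,-0.66,0,0.86,0,0,0],[0,-0.66,0,0.86,0,0,0]],
])

```text
time: 10.07
tool_pos: [0.4347, 0.1446, 0.2888]
ee_rot: [-3.136, -0.652, 0.763]
wrist_force: [-0.7, -0.1, -0.4]
width: 0.0006
```

Run:
```python
from h import *
p,R=state()
plan(p,R,tcp(c2w(71,6,58),down(YAW,38),.1992),down(YAW,38))
im,d,c=snap("scene","s6")
cv2.imwrite("pics/s6c.png",cv2.resize(im[180:370,280:440],None,fx=3.1,fy=3.1))
```

```text
t 10.07 p [0.4347 0.1446 0.2888] rpy [-179.65  -37.34   43.7 ] F [-0.71 -0.14 -0.43] w 0.0006 q [ 0.06 -0.23  1.97  0.51  0.95  0.67]
 d [0.039 0.001 0.957] r [-0.001  0.007 -0.003] rows 2.3 0.1
```

View pics/s6c.png

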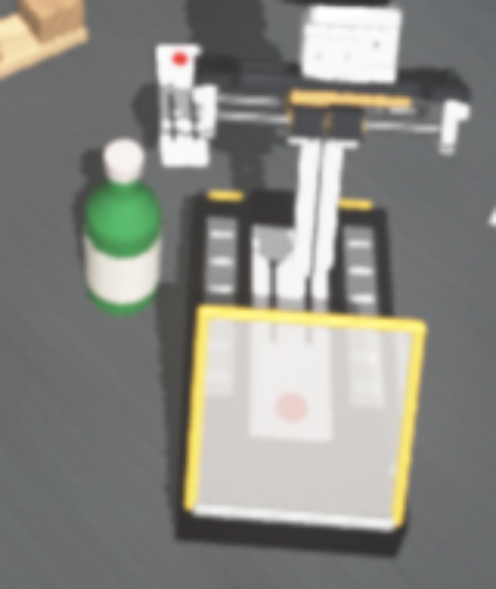

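Call:
move_arm([
  [[0,0.03,0,0.2,0,0,0],[0,0.03,0,0.4,0,0.005,0],[0,0.03,0,0.6,0,0.005,0],[0,0.03,0,0.75,0,0.005,0],[0,0.03,0,0.85,0,0.005,0],[0,0.03,0,0.9,0,0.005,0],[0,0.03,0,0.92,0,0.005,0],[0,0.03,0,0.92,0,0.005,0]],
])

```text
time: 10.78
tool_pos: [0.4783, 0.1856, 0.2229]
ee_rot: [3.14, -0.669, 0.766]
wrist_force: [0.2, -0.7, 0.7]
width: 0.0005
```

Run:
```python
from h import *
p,R=state()
print("tip case",w2c(p+R.apply([0,0,.1992])))
im,d,c=snap("scene","s7")
cv2.imwrite("pics/s7c.png",cv2.resize(im[180:370,280:440],None,fx=3.1,fy=3.1))
for dz in (10,20,30,40): plan(p,R,p-np.array([0,0,dz/1000]),R)
im,d,c=snap("wrist","w7")
```

```text
t 10.78 p [0.4783 0.1856 0.2229] rpy [179.93 -38.32  43.92] F [ 0.2  -0.69  0.7 ] w 0.0005 q [ 0.15 -0.03  1.94  0.56  0.74  0.64]
tip case [70.55476045  4.54947377 66.63339689]
 d [-0.062 -0.     0.078] r [0. 0. 0.] rows 0.2 0.0
 d [-0.124 -0.     0.157] r [0. 0. 0.] rows 0.5 0.0
 d [-0.186 -0.     0.235] r [0. 0. 0.] rows 0.7 0.0
 d [-0.248 -0.     0.314] r [0. 0. 0.] rows 1.0 0.0
```

View pics/s7c.png

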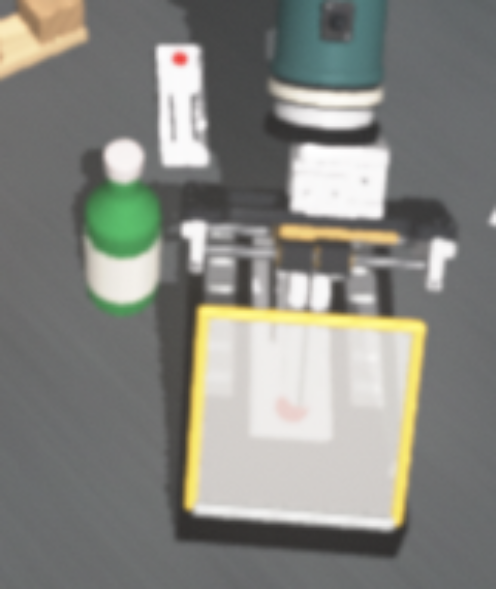

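View pics/w7.png

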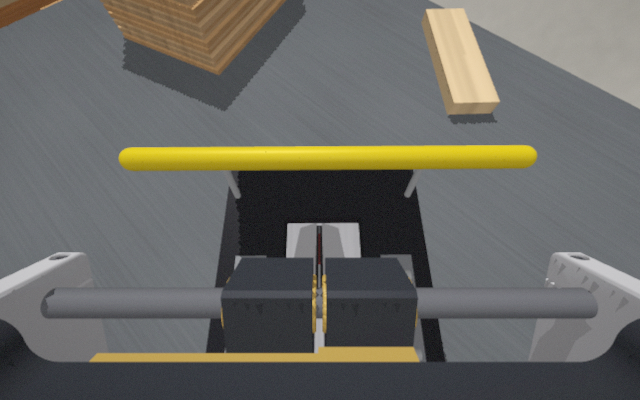

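Call:
move_arm([
  [[0,-0.03,0,0.04,0,0,0],[0,-0.06,0,0.08,0,0,0],[0,-0.08,0,0.105,0,0,0],[0,-0.1,0,0.13,0,0,0],[0,-0.1,0,0.13,0,0,0]],
])

```text
time: 11.3
tool_pos: [0.4773, 0.1855, 0.2043]
ee_rot: [-3.14, -0.666, 0.765]
wrist_force: [-0.2, 0.9, -0.4]
width: 0.0004
```

Run:
```python
from h import *
p,R=state()
print("tip case",w2c(p+R.apply([0,0,.1992])))
```

```text
t 11.3 p [0.4773 0.1855 0.2043] rpy [-179.92  -38.14   43.81] F [-0.18  0.9  -0.37] w 0.0004 q [ 0.15 -0.01  1.96  0.58  0.71  0.61]
tip case [69.26728498  5.39790647 47.64072311]
```

Run:
```python
from h import *
im,d,c=snap("wrist","w8")
cv2.imwrite("pics/w8c.png",im[130:390,180:460])
im,d,c=snap("scene","s8")
cv2.imwrite("pics/s8c.png",cv2.resize(im[180:370,280:440],None,fx=3.1,fy=3.1))
P=cloud(c,d);h=cv2.cvtColor(im,cv2.COLOR_BGR2HSV);X=((P-C)@Rc.as_matrix())*1000
for x in range(-85,90,10):
    ok=(abs(X[...,0]-x)<5)&(abs(X[...,1])<20)&(X[...,2]>10)&(X[...,2]<130);print(x,ok.sum(),np.percentile(X[ok][:,2],[10,50,90]).round(1) if ok.any() else "")
```

```text
-85 0 
-75 0 
-65 0 
-55 2 [61.7 62.2 62.7]
-45 6 [59.3 61.1 62.1]
-35 7 [57.6 58.1 60.3]
-25 23 [53.1 55.8 58. ]
-15 46 [ 52.4  55.4 123.7]
-5 13 [ 52.1  54.8 123.5]
5 0 
15 14 [108.4 111.  126.4]
25 83 [113.8 121.1 127.6]
35 1 [116.4 116.4 116.4]
45 0 
55 0 
65 0 
75 0 
85 0
```

View pics/s8c.png

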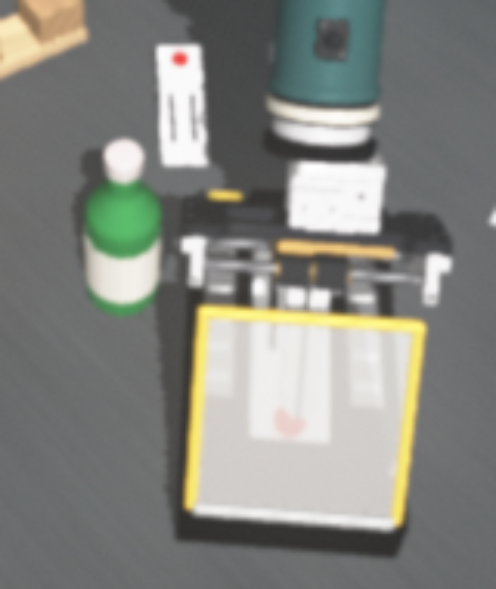

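View pics/w8c.png

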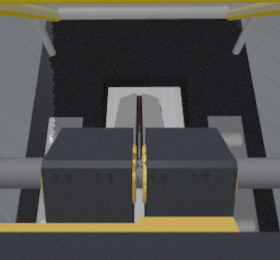

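Call:
move_arm([
  [[0,-0.02,0,0.025,0,0,0],[0,-0.04,0,0.05,0,0,0],[0,-0.06,0,0.075,0,0,0],[0,-0.08,0,0.1,0,0,0],[0,-0.09,0,0.12,0,0,0],[0,-0.1,0,0.13,0,0,0],[0,-0.1,0,0.13,0,0,0]],
])

```text
time: 11.98
tool_pos: [0.4778, 0.1858, 0.1885]
ee_rot: [-3.141, -0.667, 0.765]
wrist_force: [0.3, -0.2, -0.3]
width: 0.0004
```

Run:
```python
from h import *
p,R=state()
print("tip case",w2c(p+R.apply([0,0,.1992])))
im,d,c=snap("scene","s9")
P=cloud(c,d);X=((P-C)@Rc.as_matrix())*1000
for x in range(-85,0,10):
    ok=(abs(X[...,0]-x)<5)&(abs(X[...,1])<24)&(X[...,2]>10)&(X[...,2]<100);print(x,ok.sum(),np.percentile(X[ok][:,2],[10,50,90]).round(1) if ok.any() else "")
```

```text
t 11.98 p [0.4778 0.1858 0.1885] rpy [-179.96  -38.2    43.84] F [ 0.35 -0.2  -0.33] w 0.0004 q [0.15 0.02 1.97 0.6  0.68 0.57]
tip case [69.95277812  5.2004157  31.99060176]
-85 1 [50.7 50.7 50.7]
-75 0 
-65 1 [26.1 26.1 26.1]
-55 1 [29.2 29.2 29.2]
-45 0 
-35 9 [68.6 71.4 74. ]
-25 7 [68.6 69.3 71. ]
-15 22 [59.2 61.8 63.8]
-5 22 [57.2 58.8 60.9]
```

Call:
move_arm([
  [[0,-0.015,0,0.02,0,0,0],[0,-0.03,0,0.04,0,0,0],[0,-0.03,0,0.04,0,0,0],[0,-0.03,0,0.04,0,0,0]],
])

```text
time: 12.37
tool_pos: [0.4785, 0.1859, 0.1847]
ee_rot: [3.141, -0.669, 0.766]
wrist_force: [1.2, 0.6, 2.7]
width: 0.0004
```

Run:
```python
from h import *
p,R=state()
print("tip case",w2c(p+R.apply([0,0,.1992])))
im,d,c=snap("scene","s9")
P=cloud(c,d);X=((P-C)@Rc.as_matrix())*1000
for x in range(-85,0,10):
    ok=(abs(X[...,0]-x)<5)&(abs(X[...,1])<24)&(X[...,2]>10)&(X[...,2]<100);print(x,ok.sum(),np.percentile(X[ok][:,2],[10,50,90]).round(1) if ok.any() else "")
```

```text
t 12.37 p [0.4785 0.1859 0.1847] rpy [179.95 -38.33  43.87] F [1.24 0.58 2.66] w 0.0004 q [0.15 0.02 1.97 0.61 0.67 0.56]
tip case [70.91546704  4.63617213 28.47444492]
-85 3 [51.1 51.4 53.9]
-75 0 
-65 8 [66.1 85.4 87.5]
-55 1 [88.5 88.5 88.5]
-45 0 
-35 2 [69.7 70.4 71. ]
-25 11 [65.9 69.6 71.4]
-15 14 [61.  62.  87.6]
-5 19 [56.8 58.5 61.9]
```

Call:
move_arm([
  [[0,0,0,-0.1,0,0,0],[0,0,0,-0.3,0,0,0],[0,0,0,-0.6,0,0,0],[0,0,0,-0.9,0,0,0],[0,0,0,-1,0,0,0],[0,0,0,-1,0,0,0]],
])

```text
time: 12.92
tool_pos: [0.4333, 0.1422, 0.2653]
ee_rot: [3.137, -0.672, 0.767]
wrist_force: [-0.1, 0.2, 0.1]
width: 0.0003
```

Call:
move_arm([
  [[0.85,0,0,-0.3,0,0,0],[0.85,0,0,-0.6,0,0,0],[0.85,0,0,-0.8,0,0,0],[0.85,0,0,-0.8,0,0,0]],
])

```text
time: 13.25
tool_pos: [0.3978, 0.108, 0.328]
ee_rot: [3.137, -0.671, 0.767]
wrist_force: [0.1, 0.2, -0.2]
width: 0.0236
```

Run:
```python
from h import *
p,R=state()
im,d,c=snap("wrist","w10")
for n in("scene","top"):
    im,d,c=snap(n,n[0]+"10")
    P=cloud(c,d);X=((P-C)@Rc.as_matrix())*1000
    h=cv2.cvtColor(im,cv2.COLOR_BGR2HSV);w=(h[...,1]<45)&(h[...,2]>120)
    for x in range(-95,30,10):
        ok=w&(abs(X[...,0]-x)<5)&(abs(X[...,1])<32)&(X[...,2]>45)&(X[...,2]<110);print(n,x,ok.sum(),np.percentile(X[ok][:,2],[10,50,90]).round(1) if ok.any() else "",np.percentile(X[ok][:,1],[2,98]).round(1) if ok.any() else "")
cv2.imwrite("pics/s10c.png",cv2.resize(cv2.imread("pics/s10.png")[180:370,260:440],None,fx=3.1,fy=3.1))
```

```text
t 13.25 p [0.3978 0.108  0.328 ] rpy [179.72 -38.47  43.95] F [ 0.05  0.21 -0.22] w 0.0236 q [-0.04 -0.38  2.    0.53  1.08  0.62]
scene -95 19 [47.2 49.3 50.5] [-19.4  28.8]
scene -85 3 [46.3 47.6 52.6] [-24.8  -0.3]
scene -75 2 [45.5 45.8 46.1] [-24.5 -24.5]
scene -65 52 [83.3 85.9 88.9] [-25.3  26.9]
scene -55 118 [79.5 82.6 85.8] [-24.8  27.3]
scene -45 115 [74.2 77.7 80.5] [-24.3  28. ]
scene -35 129 [68.2 72.3 76.2] [-24.1  30.7]
scene -25 126 [63.5 67.1 70.5] [-25.3  28.3]
scene -15 116 [58.2 62.  65.1] [-24.9  29.3]
scene -5 38 [56.8 59.8 62.3] [-24.9  26.6]
scene 5 0  
scene 15 0  
scene 25 0  
top -95 0  
top -85 0  
top -75 0  
top -65 0  
top -55 27 [77.9 82.5 85.2] [-3.4 25.1]
top -45 52 [73.9 78.3 81.2] [-24.3  29.1]
top -35 52 [69.5 73.1 76.7] [-26.2  25.8]
top -25 49 [64.4 67.7 71.6] [-26.   26.2]
top -15 55 [58.8 62.8 66. ] [-26.   26.4]
top -5 51 [53.2 58.1 61.5] [-25.7  26.6]
top 5 54 [49.4 52.8 55.9] [-25.7  25. ]
top 15 43 [45.6 48.6 52.5] [-25.6  25.2]
top 25 9 [45.1 47.  48.4] [-24.7  20.2]
```

View pics/s10c.png

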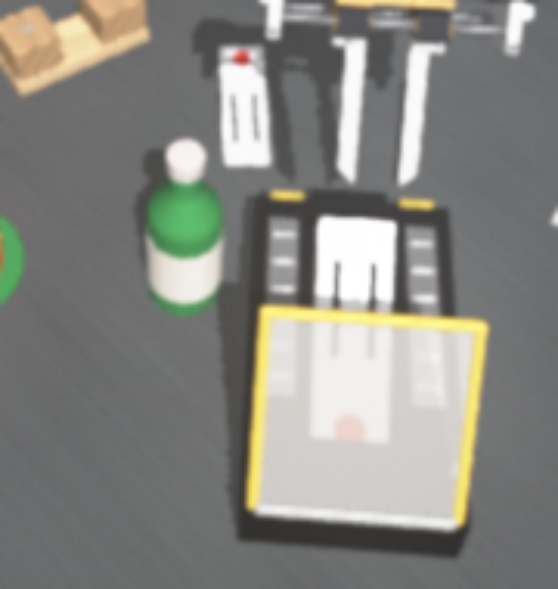

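View pics/w10.png

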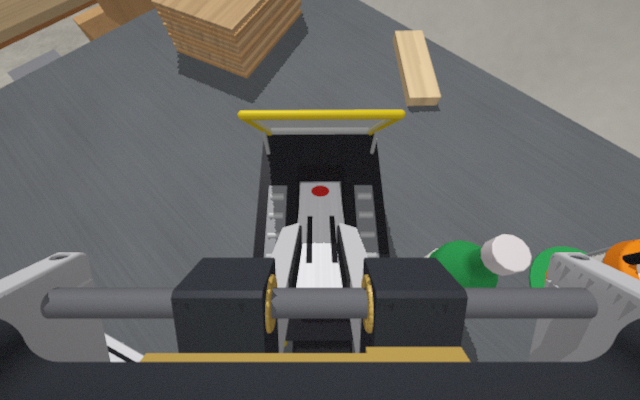

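Run:
```python
from h import *
p,R=state()
g=tcp(c2w(-46,.5,75),down(YAW),.188);print(g, w2c(p))
plan(p,R,g+[0,0,.1],down(YAW))
```

```text
t 13.4 p [0.3977 0.1089 0.3236] rpy [-179.87  -38.12   43.78] F [ 1.19 -0.1  -0.54] w 0.0356 q [-0.04 -0.38  2.    0.53  1.08  0.62]
[0.48649062 0.18717622 0.263     ] [-164.26009993    5.93202759  323.64621377]
 d [1.173 0.05  0.421] r [-0.    -0.424 -0.002] rows 3.0 5.3
```

Call:
move_arm([
  [[0.7,0.1,0,-0.1,0,-0.08,0],[0.7,0.35,0.02,0,0,-0.16,0],[0.7,0.6,0.03,0.1,0,-0.24,0],[0.7,0.85,0.05,0.2,0,-0.32,0],[0.7,1,0.05,0.3,0,-0.42,0],[0.7,1,0.05,0.36,0,-0.42,0],[0.7,1,0.05,0.36,0,-0.42,0]],
])

```text
time: 13.98
tool_pos: [0.4747, 0.1767, 0.3547]
ee_rot: [-3.138, -0.002, 0.769]
wrist_force: [-0.5, -0.1, -0.1]
width: 0.0656
```

Run:
```python
from h import *
p,R=state()
g=tcp(c2w(-46,.5,75),down(YAW),.188)
plan(p,R,g,down(YAW))
im,d,c=snap("wrist","w11")
h=cv2.cvtColor(im,cv2.COLOR_BGR2HSV);P=cloud(c,d);X=((P-C)@Rc.as_matrix())*1000
w=(h[...,1]<45)&(h[...,2]>120)
for x in range(-65,30,10):
    ok=w&(abs(X[...,0]-x)<5)&(abs(X[...,1])<34)&(X[...,2]>45)&(X[...,2]<100);print(x,ok.sum(),np.percentile(X[ok][:,2],[10,50,90]).round(1) if ok.any() else "",np.percentile(X[ok][:,1],[1,99]).round(1) if ok.any() else "")
```

```text
t 13.98 p [0.4747 0.1767 0.3547] rpy [-1.7977e+02 -9.0000e-02  4.4060e+01] F [-0.46 -0.13 -0.07] w 0.0656 q [0.24 0.01 1.55 0.   1.58 1.04]
 d [0.156 0.01  0.917] r [-0.003 -0.001  0.   ] rows 2.2 0.0
-65 444 [84.4 85.8 87.1] [-26.1  27. ]
-55 690 [79.7 82.  84.2] [-29.4  26.6]
-45 659 [74.8 76.9 79.2] [-29.3  26.6]
-35 565 [69.6 71.9 74.1] [-26.   26.8]
-25 527 [64.4 66.6 68.9] [-26.1  27.1]
-15 484 [59.4 61.6 63.8] [-25.4  26.6]
-5 449 [54.4 56.6 58.6] [-25.7  26.7]
5 448 [49.4 51.5 53.7] [-25.9  26.9]
15 331 [45.5 47.  48.6] [-25.1  27.2]
25 0
```

View pics/w11.png

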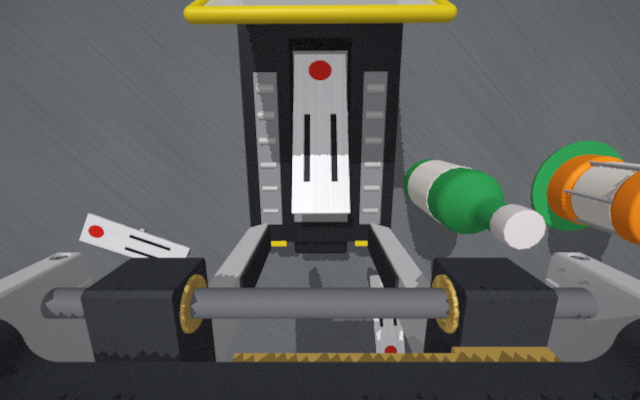

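Call:
move_arm([
  [[0.7,0.08,0.01,0.2,0,0,0],[0.7,0.15,0.01,0.45,0,0,0],[0.7,0.155,0.01,0.65,0,0,0],[0.7,0.155,0.01,0.8,0,0,0],[0.7,0.155,0.01,0.88,0,0,0],[0.7,0.155,0.01,0.93,0,0,0],[0.7,0.155,0.01,0.94,0,0,0],[0.7,0.155,0.01,0.94,0,0,0]],
])

```text
time: 14.7
tool_pos: [0.4861, 0.185, 0.2657]
ee_rot: [3.141, -0.009, 0.765]
wrist_force: [-0.1, -0.1, -0.6]
width: 0.066
```

Run:
```python
from h import *
p,R=state()
g=tcp(c2w(-46,.5,75),down(YAW),.188)
plan(p,R,g,down(YAW)); print(w2c(p+R.apply([0,0,.1992])))
im,d,c=snap("wrist","w12")
```

```text
t 14.7 p [0.4861 0.185  0.2657] rpy [179.98  -0.51  43.82] F [-0.14 -0.06 -0.55] w 0.066 q [0.25 0.09 1.65 0.   1.4  1.06]
 d [ 0.018 -0.013  0.027] r [ 0.    -0.006 -0.003] rows 0.1 0.1
[-46.01234326  -0.82683274  66.49375594]
```

View pics/w12.png

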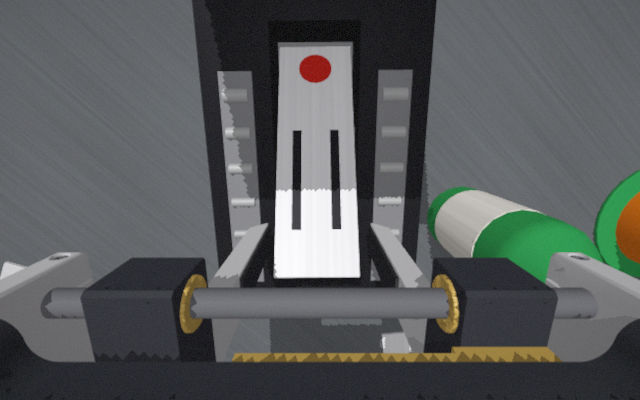

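Call:
move_arm([
  [[0.7,0.01,-0.01,0.03,0,0,0],[0.7,0.01,-0.01,0.03,0,0,0],[0.62,0.01,-0.01,0.03,0,0,0],[0.6,0.01,-0.01,0.03,0,0,0],[0.59,0.01,-0.01,0.03,0,0,0],[0.57,0.01,-0.01,0.03,0,0,0],[0.5,0.01,-0.01,0.03,0,0,0],[0.5,0.01,-0.01,0.03,0,0,0]],
])

```text
time: 15.42
tool_pos: [0.4863, 0.1869, 0.2623]
ee_rot: [-3.141, -0.008, 0.766]
wrist_force: [-0.5, 0.7, 1.5]
width: 0.0533
```

Run:
```python
from h import *
p,R=state();print(w2c(p+R.apply([0,0,.1992])))
```

```text
t 15.42 p [0.4863 0.1869 0.2623] rpy [-179.99   -0.45   43.86] F [-0.53  0.65  1.45] w 0.0533 q [0.26 0.09 1.65 0.   1.39 1.06]
[-44.79222611   0.47541203  63.06817613]
```

Call:
move_arm([
  [[0.2,0,0,0,0,0,0],[0.2,0,0,0,0,0,0],[0.2,0,0,0,0,0,0],[0.2,0,0,-0.03,0,0,0],[0.2,0,0,-0.08,0,0,0],[0.2,0,0,-0.14,0,0,0],[0.2,0,0,-0.2,0,0,0],[0.2,0,0,-0.2,0,0,0]],
])

```text
time: 16.08
tool_pos: [0.4867, 0.1869, 0.2842]
ee_rot: [3.14, -0.011, 0.765]
wrist_force: [0.2, 0.4, -0.8]
width: 0.0534
```

```bash
cat >> h.py <<'E'
def plate_in_tool(tag,p,R):
    im,d,c=snap("wrist",tag);h=cv2.cvtColor(im,cv2.COLOR_BGR2HSV);P=cloud(c,d);X=R.inv().apply((P-p).reshape(-1,3)).reshape(P.shape)*1000
    w=(h[...,1]<60)&(h[...,2]>90)&(np.abs(X[...,1])<30)&(X[...,0]>-5)&(X[...,0]<190)&(X[...,2]>120)&(X[...,2]<310)
    n,l,s,_=cv2.connectedComponentsWithStats(w.astype(np.uint8));
    q=X[l==1+np.argmax(s[1:,4])] if n>1 else X[w]
    k=np.polyfit(q[:,0],q[:,2],1);r=q[:,2]-np.polyval(k,q[:,0]);q=q[abs(r)<3];k=np.polyfit(q[:,0],q[:,2],1)
    yk=np.polyfit(q[:,0],q[:,1],1)
    print("plate top in tool: slope deg",np.degrees(np.arctan(k[0])).round(2),"z at x=0",k[1].round(1),"x range",np.percentile(q[:,0],[.5,99.5]).round(1),"y",np.percentile(q[:,1],[1,50,99]).round(1),len(q),"res",np.std(q[:,2]-np.polyval(k,q[:,0])).round(2))
    red=((h[...,0]<5)|(h[...,0]>172))&(h[...,1]>140)&(np.abs(X[...,1])<35)
    n,l,s,ce=cv2.connectedComponentsWithStats(red.astype(np.uint8))
    for i in range(1,n):
        if s[i,4]>60: print("red",s[i],np.median(X[l==i],0).round(1))
    return im,d,c
E
python3 - <<'E'
from h import *
p,R=state();plate_in_tool("w13",p,R)
E
```

```text
t 16.08 p [0.4867 0.1869 0.2842] rpy [179.9   -0.61  43.86] F [ 0.17  0.44 -0.76] w 0.0534 q [0.26 0.08 1.62 0.   1.43 1.06]
plate top in tool: slope deg 28.39 z at x=0 184.7 x range [  9.  128.4] y [-27.4   0.   25.8] 8940 res 0.69
red [301  57  32  27 667] [111.6  -1.4 244.3]
```

View pics/w13.png

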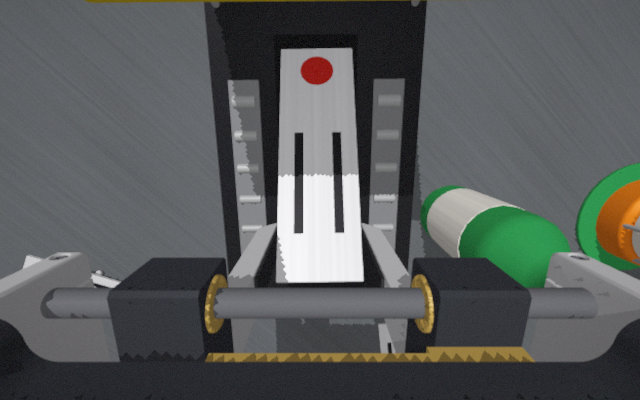

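Call:
move_arm([
  [[0.2,0,0,-0.05,0,0,0],[0.2,-0.02,0,-0.12,0,0,0],[0.2,-0.04,0,-0.2,0,0,0],[0.2,-0.06,0,-0.3,0,0,0],[0.2,-0.1,0,-0.4,0,0,0],[0.2,-0.15,0,-0.5,0,0,0],[0.2,-0.2,0,-0.55,0,0,0],[0.2,-0.2,0,-0.55,0,0,0]],
])

```text
time: 16.8
tool_pos: [0.4712, 0.1721, 0.3394]
ee_rot: [3.139, -0.011, 0.765]
wrist_force: [-1.2, 0.7, -1.1]
width: 0.0533
```

Run:
```python
from h import *
p,R=state();plate_in_tool("w14",p,R)
```

```text
t 16.8 p [0.4712 0.1721 0.3394] rpy [179.88  -0.62  43.83] F [-1.19  0.73 -1.05] w 0.0533 q [ 0.24 -0.    1.59  0.    1.54  1.04]
plate top in tool: slope deg 28.4 z at x=0 184.8 x range [  6.7 128.5] y [-27.3   0.1  25.7] 9284 res 0.69
red [301  57  32  27 670] [111.7  -1.4 244.5]
```

View pics/w14.png

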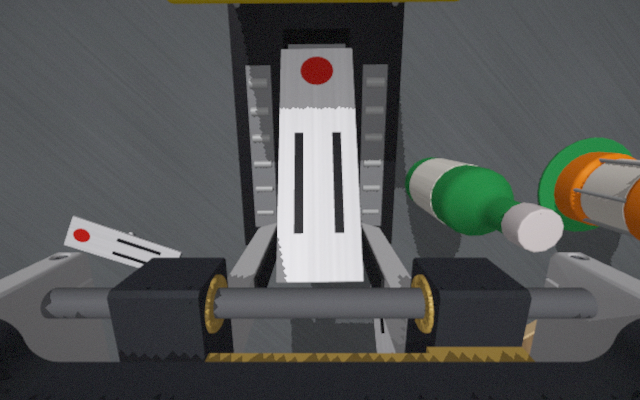

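Run:
```python
import numpy as np
# r,z,q2,q3  (j4=0, tool down)
D=[(np.hypot(.2003,.5121),.4036,.0879,1.3723),(np.hypot(.2739,.4165),.4689,-.03,1.37),(np.hypot(.336,.3389),.4647,-.08,1.42),(np.hypot(.4736,.1589),.3689,-.01,1.55),(np.hypot(.663,.0605),.4375,.35,.99),(np.hypot(.6907,.0455),.3537,.42,1.06),(np.hypot(.5803,.039),.4444,.15,1.22),(np.hypot(.4959,.0997),.4434,-.02,1.40),(np.hypot(.4861,.185),.2657,.09,1.65),(np.hypot(.4712,.1721),.3394,0,1.59)]
A=[];b=[]
for r,z,a,e in D:
    A.append([1,0,np.sin(a),np.sin(a+e),np.cos(a+e)]);b.append(r)
    A.append([0,1,np.cos(a),np.cos(a+e),-np.sin(a+e)]);b.append(z)
A=np.array(A);b=np.array(b);s,res,rk,_=np.linalg.lstsq(A,b,rcond=None);print(s.round(3),np.abs(A@s-b).max())
from scipy.optimize import fsolve
def ik(r,z,th,d6):
    # wrist centre: tcp - d6*(sin th,-cos th)
    rw=r-d6*np.sin(th); zw=z+d6*np.cos(th)-d6
    f=lambda q:[s[0]+s[2]*np.sin(q[0])+s[3]*np.sin(q[0]+q[1])+s[4]*np.cos(q[0]+q[1])-rw, s[1]+s[2]*np.cos(q[0])+s[3]*np.cos(q[0]+q[1])-s[4]*np.sin(q[0]+q[1])-zw]
    q=fsolve(f,[-.2,2.0]);return q.round(2),round(np.pi-th-q.sum(),2),np.abs(f(q)).max()
for d6 in(.05,.08,.12):
    for r,z,l in((.36,.2175,28.4),(.36,.3,28.4),(.655,.2175,-28.4)): print(d6,r,z,l,ik(r,z,np.radians(l),d6))
```

```text
[0.008 0.002 0.448 0.495 0.1  ] 0.003826138357832798
0.05 0.36 0.2175 28.4 (array([-0.29,  2.11]), np.float64(0.82), np.float64(4.568567746332519e-14))
0.05 0.36 0.3 28.4 (array([-0.37,  1.99]), np.float64(1.02), np.float64(8.926193117986259e-13))
0.05 0.655 0.2175 -28.4 (array([0.47, 1.29]), np.float64(1.88), np.float64(1.3877787807814457e-15))
0.08 0.36 0.2175 28.4 (array([-0.32,  2.14]), np.float64(0.83), np.float64(4.3998138465894954e-13))
0.08 0.36 0.3 28.4 (array([-0.4 ,  2.02]), np.float64(1.03), np.float64(1.3043088831210525e-10))
0.08 0.655 0.2175 -28.4 (array([0.5 , 1.25]), np.float64(1.89), np.float64(7.271960811294775e-15))
0.12 0.36 0.2175 28.4 (array([-0.37,  2.18]), np.float64(0.83), np.float64(6.237788063856442e-13))
0.12 0.36 0.3 28.4 (array([-0.45,  2.06]), np.float64(1.04), np.float64(1.1263212584822213e-13))
0.12 0.655 0.2175 -28.4 (array([0.55, 1.19]), np.float64(1.9), np.float64(5.845324224651449e-14))
```

Call:
move_arm([
  [[0.2,-0.05,0,-0.1,0,0,0],[0.2,-0.15,0,-0.25,0,0,0],[0.2,-0.35,0,-0.4,0,0,0],[0.2,-0.6,0,-0.55,0,0,0],[0.2,-0.8,0,-0.6,0,0,0],[0.2,-0.95,0,-0.6,0,0,0],[0.2,-1,0,-0.6,0,0,0],[0.2,-1,0,-0.6,0,0,0]],
])

```text
time: 17.52
tool_pos: [0.3983, 0.1024, 0.3964]
ee_rot: [3.141, -0.008, 0.764]
wrist_force: [0.1, -0.2, -1.1]
width: 0.0535
```

Call:
move_arm([
  [[0.2,-0.2,0,0,0,0.03,0],[0.2,-0.4,0,0,0,0.08,0],[0.2,-0.5,0,0,0,0.13,0],[0.2,-0.6,0,0,0,0.18,0],[0.2,-0.6,0,0,0,0.23,0],[0.2,-0.6,0,0,0,0.28,0],[0.2,-0.6,0,0,0,0.31,0],[0.2,-0.6,0,0,0,0.315,0]],
])

```text
time: 18.18
tool_pos: [0.3558, 0.0613, 0.3952]
ee_rot: [-3.14, -0.503, 0.764]
wrist_force: [-0.8, 0.6, -1.8]
width: 0.0534
```

Run:
```python
from h import *
p,R=state();plate_in_tool("w15",p,R)
R1=down(-10.7,28.4);ctr=np.array([.4805,-.1608,.0525])
t=ctr-R1.apply([.0533,-.0007,.2158]);print(t)
plan(p,R,t+[0,0,.15],R1)
```

```text
t 18.18 p [0.3558 0.0613 0.3952] rpy [-179.93  -28.82   43.78] F [-0.79  0.61 -1.83] w 0.0534 q [-0.15 -0.49  1.9   0.4   1.42  0.66]
plate top in tool: slope deg 28.49 z at x=0 184.5 x range [  7.7 128. ] y [-27.5  -0.1  25.6] 9258 res 0.69
red [301  58  31  26 645] [111.1  -1.6 244.4]
[ 0.33344488 -0.13372603  0.21697739]
 d [-1.46   1.253 -0.482] r [-0.291 -0.004  0.531] rows 4.8 7.6
```

View pics/w15.png

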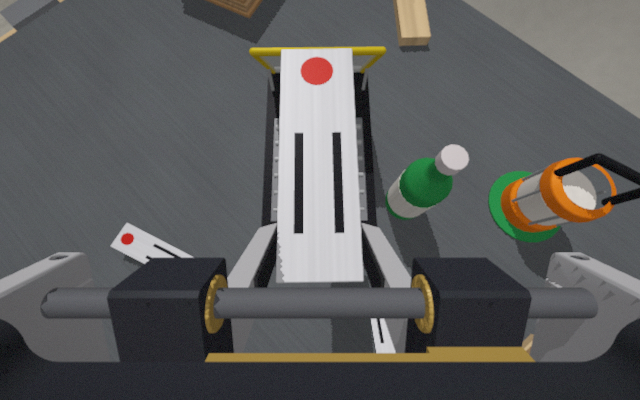

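Call:
move_arm([
  [[0.2,-0.1,0.08,-0.03,-0.024,0,0.044],[0.2,-0.28,0.24,-0.09,-0.06,0,0.11],[0.2,-0.5,0.43,-0.16,-0.096,0,0.176],[0.2,-0.68,0.58,-0.22,-0.13,0,0.24],[0.2,-0.73,0.63,-0.24,-0.145,-0.002,0.265],[0.2,-0.73,0.63,-0.24,-0.145,-0.002,0.265]],
])

```text
time: 18.73
tool_pos: [0.3451, -0.0374, 0.3811]
ee_rot: [-3.141, -0.497, 0.288]
wrist_force: [-0.2, 0.3, -1.2]
width: 0.0533
```

Run:
```python
from h import *
p,R=state()
R1=down(-10.7,28.4);ctr=np.array([.4805,-.1608,.0525])
t=ctr-R1.apply([.0533,-.0007,.2158]);print(t)
plan(p,R,t+[0,0,.15],R1)
```

```text
t 18.73 p [ 0.3451 -0.0374  0.3811] rpy [-179.98  -28.46   16.49] F [-0.17  0.32 -1.22] w 0.0533 q [-0.41 -0.55  1.96  0.32  1.34  0.86]
[ 0.33344488 -0.13372603  0.21697739]
 d [-0.406  0.89  -0.059] r [-0.144 -0.001  0.266] rows 2.4 3.8
```

Call:
move_arm([
  [[0.2,-0.06,0.12,0,-0.024,0,0.044],[0.2,-0.15,0.33,-0.02,-0.06,0,0.11],[0.2,-0.27,0.6,-0.04,-0.096,0,0.176],[0.2,-0.37,0.8,-0.06,-0.13,0,0.24],[0.2,-0.41,0.89,-0.06,-0.144,0,0.266],[0.2,-0.41,0.89,-0.06,-0.144,0,0.266],[0.2,-0.41,0.89,-0.06,-0.144,0,0.266]],
])

```text
time: 19.32
tool_pos: [0.3337, -0.1323, 0.3671]
ee_rot: [-3.138, -0.497, -0.183]
wrist_force: [-0.2, 0.2, -0.5]
width: 0.0534
```

Run:
```python
from h import *
p,R=state()
plate_in_tool("w16",p,R)
im,d,c=snap("top","t16");cv2.imwrite("pics/t16c.png",cv2.resize(im[120:280,280:480],None,fx=3.8,fy=3.8))
im,d,c=snap("scene","s16");cv2.imwrite("pics/s16c.png",cv2.resize(im[60:260,180:400],None,fx=3,fy=3))
R1=down(-10.7,28.4);ctr=np.array([.4805,-.1608,.0525])
t=ctr-R1.apply([.0533,-.0007,.2158]);print(t)
plan(p,R,t,R1)
```

```text
t 19.32 p [ 0.3337 -0.1323  0.3671] rpy [-179.81  -28.5   -10.48] F [-0.21  0.19 -0.49] w 0.0534 q [-0.62 -0.53  1.98  0.22  1.24  1.1 ]
plate top in tool: slope deg 28.44 z at x=0 184.4 x range [  9.5 128.9] y [-27.2   0.4  26. ] 9049 res 0.68
red [301  58  32  26 655] [111.9  -1.1 244.5]
[ 0.33344488 -0.13372603  0.21697739]
 d [-0.716  0.019  1.319] r [-0.003 -0.001  0.002] rows 3.6 0.1
```

View pics/t16c.png

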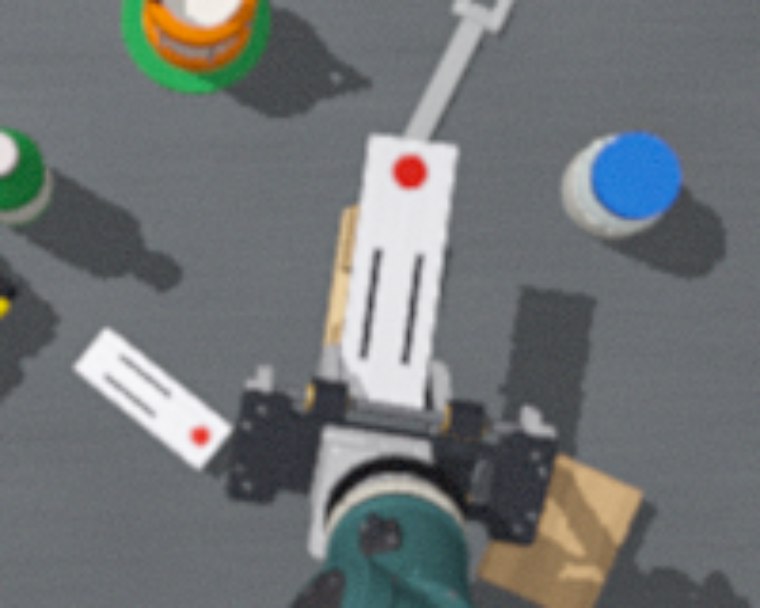

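View pics/s16c.png

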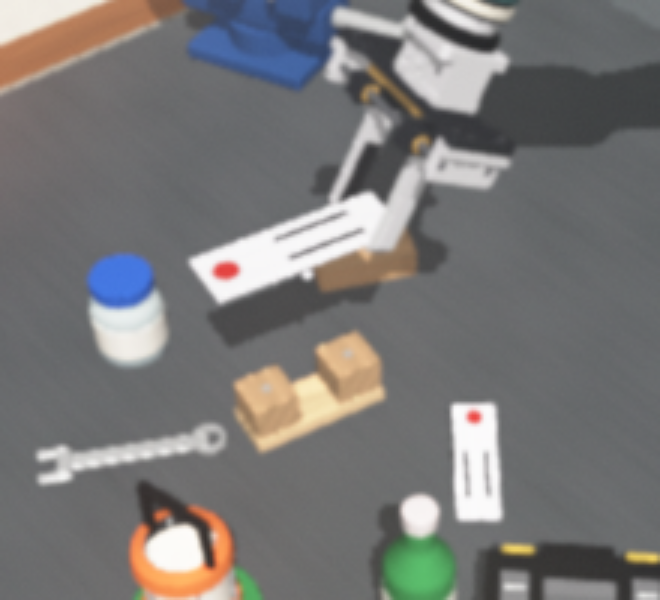

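View pics/w16.png

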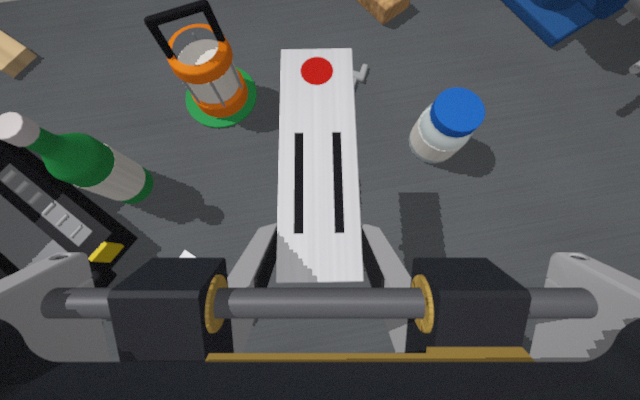

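Call:
move_arm([
  [[0.2,-0.08,0.01,0.15,0,0,0],[0.2,-0.2,0.02,0.37,0,0,0],[0.2,-0.33,0.02,0.6,0,0,0],[0.2,-0.44,0.02,0.8,0,0,0],[0.2,-0.52,0.02,0.95,0,0,0],[0.2,-0.54,0.02,1,0,0,0],[0.2,-0.54,0.02,1,0,0,0]],
])

```text
time: 20.05
tool_pos: [0.3331, -0.1337, 0.2521]
ee_rot: [-3.138, -0.496, -0.184]
wrist_force: [0.1, -1.1, -1.6]
width: 0.0534
```

```bash
cat >> h.py <<'E'
def plate_meas(im,D,c,zr,box=((.36,-.26),(.6,-.06))):
    P=cloud(c,D);h=cv2.cvtColor(im,cv2.COLOR_BGR2HSV)
    w=(h[...,1]<40)&(h[...,2]>150)|((h[...,0]<6)|(h[...,0]>172))&(h[...,1]>120)
    w&=(P[...,0]>box[0][0])&(P[...,0]<box[1][0])&(P[...,1]>box[0][1])&(P[...,1]<box[1][1])&(abs(P[...,2]-zr)<.012)
    n,l,s,ce=cv2.connectedComponentsWithStats(cv2.morphologyEx(w.astype(np.uint8),cv2.MORPH_CLOSE,np.ones((5,5))))
    i=1+np.argmax(s[1:,4]);m=(l==i)
    z=np.median(P[m&w][:,2])
    v,u=np.nonzero(m);q=np.array([ray(c,a,b,z)[:2] for a,b in zip(u,v)],np.float32)
    r=cv2.minAreaRect(q);print("plate n",m.sum(),"z",z.round(4),r)
    Q=P[m&w];A=np.c_[Q[:,:2]-Q[:,:2].mean(0),np.ones(len(Q))];k=np.linalg.lstsq(A,Q[:,2],rcond=None)[0];print("tilt x,y deg",np.degrees(np.arctan(k[:2])).round(2))
    red=((h[...,0]<6)|(h[...,0]>172))&(h[...,1]>120)&m
    v,u=np.nonzero(red)
    if len(u): print("dot",ray(c,u.mean(),v.mean(),z).round(4),len(u))
    return r,z
E
python3 - <<'E'
from h import *
p,R=state()
R1=down(-10.7,28.4);ctr=np.array([.4805,-.1608,.0525])
t=ctr-R1.apply([.0533,-.0007,.2158])
plan(p,R,t,R1)
zr=p[2]-t[2]+.055
for n in("top","scene"):
    im,d,c=snap(n,n[0]+"17");print(n);plate_meas(im,d,c,zr)
plate_in_tool("w17",p,R)
E
```

```text
t 20.05 p [ 0.3331 -0.1337  0.2521] rpy [-179.79  -28.41  -10.55] F [ 0.11 -1.07 -1.57] w 0.0534 q [-0.63 -0.45  2.17  0.25  0.99  1.03]
 d [-0.164  0.001  0.311] r [-0.003 -0.     0.001] rows 0.8 0.0
top
plate n 1351 z 0.0904 ((0.48459020256996155, -0.16131961345672607), (0.07616085559129715, 0.16389070451259613), 79.21529388427734)
tilt x,y deg [ 0.09 -0.21]
dot [ 0.545  -0.1712  0.0904] 43
scene
plate n 1036 z 0.0921 ((0.4819406569004059, -0.16885671019554138), (0.09413091838359833, 0.16808593273162842), 74.46895599365234)
tilt x,y deg [ 0.17 -0.44]
dot [ 0.5455 -0.1707  0.0921] 27
plate top in tool: slope deg 28.01 z at x=0 181.0 x range [ -2.3 132.3] y [-25.9   2.2  27.5] 11572 res 0.67
red [301  58  32  26 655] [1.156e+02 1.000e-01 2.420e+02]
```

```bash
cat >> h.py <<'E'
def plate_edges(im,D,c,z,ctr=(.4805,-.1608),yaw=-10,lo=-35):
    """midline + far end of plate in rest frame (mm) by rays onto z"""
    h=cv2.cvtColor(im,cv2.COLOR_BGR2HSV).astype(int)
    w=((h[...,1]<45)&(h[...,2]>140))|(((h[...,0]<6)|(h[...,0]>172))&(h[...,1]>90))
    v,u=np.mgrid[0:400,0:640];K=c["mtx"];dd=np.stack([(u-K[0,2])/K[0,0],(v-K[1,2])/K[1,1],np.ones(u.shape)],-1)@c["R"];o=-c["R"].T@c["t"]
    X=o+dd*((z-o[2])/dd[...,2])[...,None]
    Q=Ro.from_euler('z',yaw,degrees=True).inv().apply((X-np.array([*ctr,0])).reshape(-1,3)).reshape(X.shape)*1000
    w&=(abs(Q[...,0])<100)&(abs(Q[...,1])<40)
    xs=[];ms=[];wd=[]
    for x in range(lo,80,5):
        y=Q[w&(abs(Q[...,0]-x)<3.5)][:,1]
        if len(y)>5: a,b=np.percentile(y,[2,98]);xs.append(x);ms.append((a+b)/2);wd.append(b-a)
    k=np.polyfit(xs,ms,1);y=Q[w&(abs(Q[...,1])<20)][:,0]
    print("midline y at 0: %.2f  yaw err %.2f deg"%(k[1],np.degrees(k[0])),"width",np.round([min(wd),np.median(wd),max(wd)],1),"x ends",np.percentile(y,[.3,99.7]).round(1))
    red=(((h[...,0]<6)|(h[...,0]>172))&(h[...,1]>90))&w
    print("dot (65,0):",Q[red].mean(0).round(2))
E
python3 - <<'E'
from h import *
for n,z in(("t17",.0904),("s17",.0904)):
    im,D,c=load(n);print(n);plate_edges(im,D,c,z)
im=cv2.imread("pics/t17.png");cv2.imwrite("pics/t17c.png",cv2.resize(im[140:240,330:430],None,fx=6,fy=6))
E
```

```text
t17
midline y at 0: 0.66  yaw err 0.35 deg width [52.3 54.7 56.6] x ends [-99.5  99.1]
dot (65,0): [65.82  0.63 90.4 ]
s17
midline y at 0: 1.88  yaw err -0.37 deg width [58.5 60.8 65.5] x ends [-99.1  87.9]
dot (65,0): [65.97  0.22 90.4 ]
```

View pics/t17c.png

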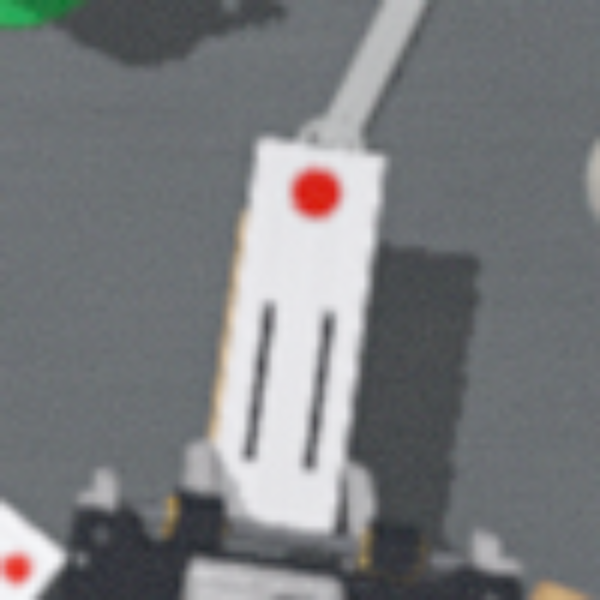

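Run:
```python
from h import *
p,R=state()
s=Ro.from_euler('z',-10,degrees=True).apply([-.0008,-.001,0]); ctr=np.array([.4805,-.1608,0])
Rr=Ro.from_euler('z',-.4,degrees=True)
p2=ctr+Rr.apply(p-ctr)+s
for dz in(.028,.034,.036): plan(p,R,p2-[0,0,dz],Rr*R)
```

```text
t 20.2 p [ 0.334  -0.1348  0.2555] rpy [-179.98  -28.77  -10.52] F [ 0.15 -0.02 -0.37] w 0.0535 q [-0.63 -0.46  2.16  0.25  0.99  1.03]
 d [-0.142 -0.     0.242] r [-0.002  0.     0.004] rows 0.7 0.1
 d [-0.171 -0.     0.294] r [-0.002  0.     0.004] rows 0.8 0.1
 d [-0.18  -0.     0.312] r [-0.002  0.     0.004] rows 0.9 0.1
```

Call:
move_arm([
  [[0.2,-0.03,0,0.05,0,0,0.002],[0.2,-0.07,0,0.12,-0.001,0,0.004],[0.2,-0.11,0,0.19,-0.002,0,0.004],[0.2,-0.14,0,0.24,-0.002,0,0.004],[0.2,-0.15,0,0.26,-0.002,0,0.004],[0.2,-0.15,0,0.26,-0.002,0,0.004],[0.2,-0.15,0,0.26,-0.002,0,0.004]],
])

```text
time: 20.78
tool_pos: [0.3326, -0.1344, 0.2234]
ee_rot: [-3.139, -0.499, -0.192]
wrist_force: [0.9, -0.0, -0.9]
width: 0.0534
```

Run:
```python
from h import *
p,R=state()
im,D,c=snap("top","t18");P=cloud(c,D)
cv2.imwrite("pics/t18c.png",cv2.resize(im[140:240,330:430],None,fx=6,fy=6))
z=.065;plate_meas(im,D,c,z);plate_edges(im,D,c,z)
im,D,c=snap("scene","s18");plate_meas(im,D,c,z)
cv2.imwrite("pics/s18c.png",cv2.resize(im[120:220,220:340],None,fx=6,fy=6))
```

```text
t 20.78 p [ 0.3326 -0.1344  0.2234] rpy [-179.86  -28.57  -11.03] F [ 0.95 -0.04 -0.88] w 0.0534 q [-0.63 -0.42  2.21  0.26  0.91  1.02]
plate n 1293 z 0.0623 ((0.4839479923248291, -0.16286204755306244), (0.07772991061210632, 0.16424934566020966), 80.41767883300781)
tilt x,y deg [ 0.31 -0.09]
dot [ 0.545  -0.1743  0.0623] 41
midline y at 0: -1.50  yaw err -0.13 deg width [52.9 55.3 56.1] x ends [-99.5  98.8]
dot (65,0): [65.72 -1.66 65.  ]
plate n 1019 z 0.0621 ((0.4819965958595276, -0.16116386651992798), (0.09341689199209213, 0.17063935101032257), 81.59095764160156)
tilt x,y deg [-0.05  0.66]
dot [ 0.5448 -0.1731  0.0621] 26
```

View pics/s18c.png

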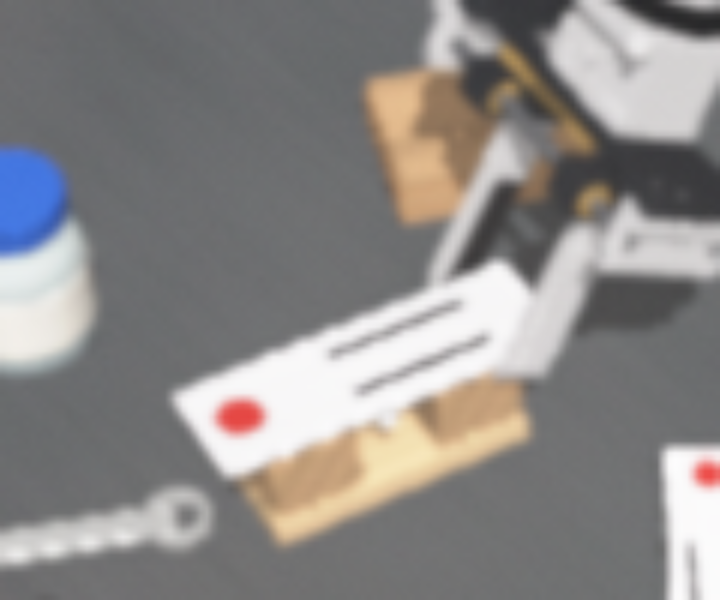

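View pics/t18c.png

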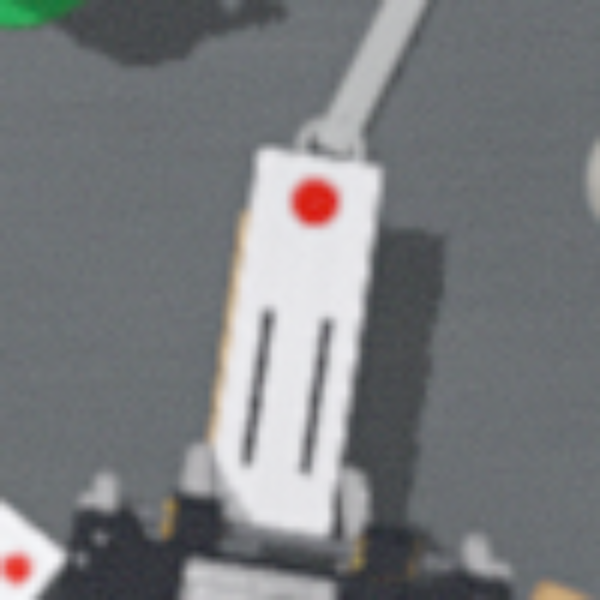

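Call:
move_arm([
  [[0.2,-0.01,-0.004,0.01,0,0,0],[0.2,-0.02,-0.007,0.02,0,0,0],[0.2,-0.027,-0.007,0.03,0,0,0],[0.2,-0.027,-0.007,0.03,0,0,0]],
])

```text
time: 21.22
tool_pos: [0.3317, -0.1334, 0.2194]
ee_rot: [-3.139, -0.498, -0.192]
wrist_force: [-0.2, -0.2, -0.9]
width: 0.0535
```

Run:
```python
from h import *
p,R=state()
im,D,c=snap("top","t19")
r,z=plate_meas(im,D,c,.06);plate_edges(im,D,c,.059)
```

```text
t 21.22 p [ 0.3317 -0.1334  0.2194] rpy [-179.87  -28.56  -11.01] F [-0.15 -0.21 -0.87] w 0.0535 q [-0.63 -0.42  2.22  0.26  0.9   1.02]
plate n 1287 z 0.0584 ((0.48302310705184937, -0.1634693741798401), (0.07626035809516907, 0.1642751693725586), 78.37308502197266)
tilt x,y deg [ 0.19 -0.88]
dot [ 0.5439 -0.1735  0.0584] 41
midline y at 0: -0.01  yaw err -0.46 deg width [53.7 56.  56.5] x ends [-81.6  99. ]
dot (65,0): [64.53 -1.34 59.  ]
```

Call:
move_arm([
  [[0.2,-0.002,0,0.004,0,0,0],[0.2,-0.005,0,0.009,0,0,0],[0.2,-0.007,0,0.013,0,0,0],[0.2,-0.01,0,0.018,0,0,0],[0.2,-0.012,0,0.022,0,0,0],[0.2,-0.012,0,0.022,0,0,0]],
])

```text
time: 21.77
tool_pos: [0.3319, -0.1336, 0.2172]
ee_rot: [-3.139, -0.499, -0.192]
wrist_force: [-0.7, -0.3, -1.1]
width: 0.0535
```

Call:
move_arm([
  [[0.2,-0.0015,0,0.0025,0,0,0],[0.2,-0.003,0,0.005,0,0,0],[0.2,-0.004,0,0.007,0,0,0],[0.2,-0.005,0,0.009,0,0,0],[0.2,-0.005,0,0.009,0,0,0]],
])

```text
time: 22.18
tool_pos: [0.3321, -0.1337, 0.2169]
ee_rot: [-3.14, -0.5, -0.192]
wrist_force: [-2.9, 1.7, 3.7]
width: 0.0532
```

Run:
```python
from h import *
p,R=state()
im,D,c=snap("top","t20")
r,z=plate_meas(im,D,c,.056);plate_edges(im,D,c,z)
im,D,c=snap("scene","s20")
r,z=plate_meas(im,D,c,.056)
cv2.imwrite("pics/s20c.png",cv2.resize(im[120:220,220:340],None,fx=6,fy=6))
```

```text
t 22.18 p [ 0.3321 -0.1337  0.2169] rpy [-179.9   -28.67  -11.  ] F [-2.91  1.66  3.69] w 0.0532 q [-0.63 -0.42  2.22  0.27  0.9   1.01]
plate n 1280 z 0.0558 ((0.48361432552337646, -0.1635945737361908), (0.07599268108606339, 0.16428852081298828), 79.2172622680664)
tilt x,y deg [ 0.37 -0.31]
dot [ 0.5443 -0.174   0.0558] 39
midline y at 0: -0.30  yaw err -0.54 deg width [54.1 56.2 56.6] x ends [-99.5  99.3]
dot (65,0): [65.43 -1.61 55.76]
plate n 1012 z 0.0552 ((0.48111361265182495, -0.16352905333042145), (0.09423080086708069, 0.16983886063098907), 80.34032440185547)
tilt x,y deg [-0.06  0.09]
dot [ 0.5445 -0.1726  0.0552] 25
```

View pics/s20c.png

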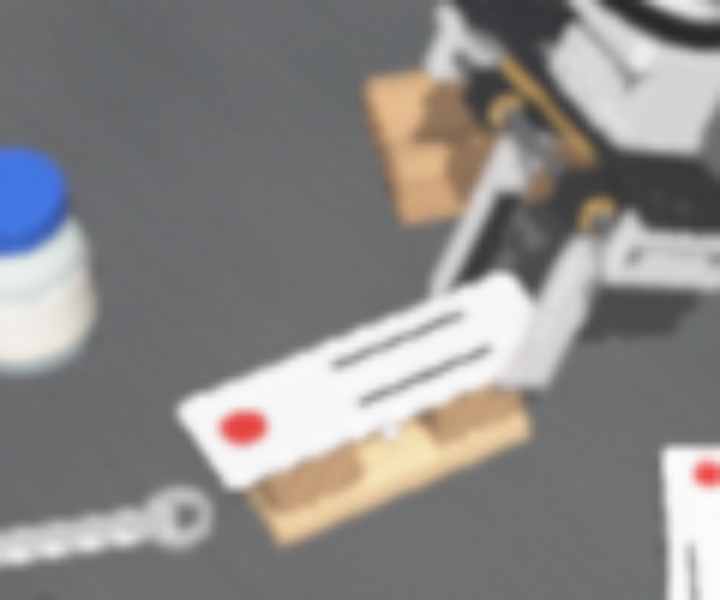

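Call:
move_arm([
  [[0.57,0,0,0,0,0,0],[0.58,0,0,0,0,0,0],[0.6,0,0,0,0,0,0],[0.65,0,0,0,0,0,0],[0.7,0,0,0,0,0,0],[0.75,0,0,0,0,0,0],[0.75,0,0,0,0,0,0],[0.75,0,0,0,0,0,0]],
])

```text
time: 22.95
tool_pos: [0.3318, -0.1336, 0.2161]
ee_rot: [-3.14, -0.499, -0.192]
wrist_force: [0.2, 0.1, 0.2]
width: 0.0703
```

Run:
```python
from h import *
p,R=state()
im,D,c=snap("top","t21")
r,z=plate_meas(im,D,c,.056);plate_edges(im,D,c,z)
im,D,c=snap("scene","s21")
r,z=plate_meas(im,D,c,.056)
cv2.imwrite("pics/s21c.png",cv2.resize(im[120:220,220:340],None,fx=6,fy=6))
```

```text
t 22.95 p [ 0.3318 -0.1336  0.2161] rpy [-179.88  -28.58  -11.01] F [0.18 0.14 0.19] w 0.0703 q [-0.63 -0.42  2.22  0.27  0.9   1.01]
plate n 1320 z 0.0552 ((0.4834815263748169, -0.1630859375), (0.09389284253120422, 0.16503484547138214), 78.67078399658203)
tilt x,y deg [-0.18 -0.  ]
dot [ 0.5443 -0.1739  0.0552] 41
midline y at 0: -0.47  yaw err -0.68 deg width [53.1 56.1 56.4] x ends [-81.8  99.2]
dot (65,0): [65.51 -1.67 55.21]
plate n 1054 z 0.0545 ((0.4821295142173767, -0.14787381887435913), (0.17537060379981995, 0.1083294153213501), 1.5326770544052124)
tilt x,y deg [-0.27  0.86]
dot [ 0.5448 -0.1724  0.0545] 27
```

View pics/s21c.png

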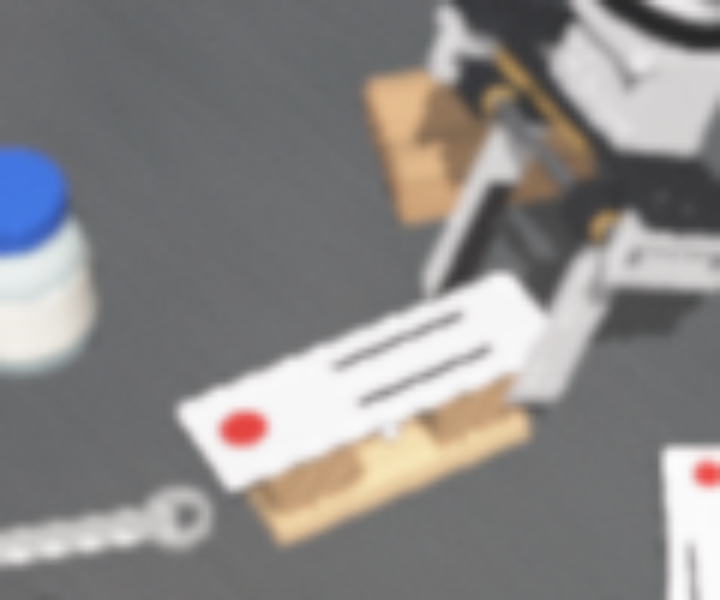

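Call:
move_arm([
  [[0.75,0,0,-0.05,0,0,0],[0.75,0,0,-0.15,0,0,0],[0.75,0,0,-0.3,0,0,0],[0.75,0,0,-0.5,0,0,0],[0.75,0,0,-0.7,0,0,0],[0.75,0,0,-0.8,0,0,0],[0.75,0,0,-0.8,0,0,0]],
])

```text
time: 23.63
tool_pos: [0.2941, -0.1267, 0.2895]
ee_rot: [3.14, -0.505, -0.191]
wrist_force: [0.7, 0.1, 0.5]
width: 0.0702
```

Run:
```python
from h import *
p,R=state()
im,D,c=snap("top","t22")
r,z=plate_meas(im,D,c,.056);plate_edges(im,D,c,z,lo=-75)
cv2.imwrite("pics/t22c.png",cv2.resize(im[90:290,270:470],None,fx=3,fy=3))
im,D,c=snap("scene","s22")
r,z=plate_meas(im,D,c,.056)
cv2.imwrite("pics/s22c.png",cv2.resize(im[120:220,220:340],None,fx=6,fy=6))
im,D,c=snap("wrist","w22")
```

```text
t 23.63 p [ 0.2941 -0.1267  0.2895] rpy [179.91 -28.92 -10.95] F [0.73 0.09 0.48] w 0.0702 q [-0.7  -0.61  2.18  0.26  1.14  1.01]
plate n 1299 z 0.0552 ((0.4810692369937897, -0.16185033321380615), (0.05409156158566475, 0.16986292600631714), 79.6526107788086)
tilt x,y deg [0.06 0.11]
dot [ 0.5442 -0.1741  0.0552] 42
midline y at 0: -0.72  yaw err -0.35 deg width [53.2 56.  56.5] x ends [-86.2  99.2]
dot (65,0): [65.52 -1.67 55.19]
plate n 963 z 0.0546 ((0.48187604546546936, -0.15874946117401123), (0.05791466683149338, 0.17026947438716888), 79.5026626586914)
tilt x,y deg [-0.07 -0.56]
dot [ 0.5448 -0.1724  0.0546] 27
```

View pics/t22c.png

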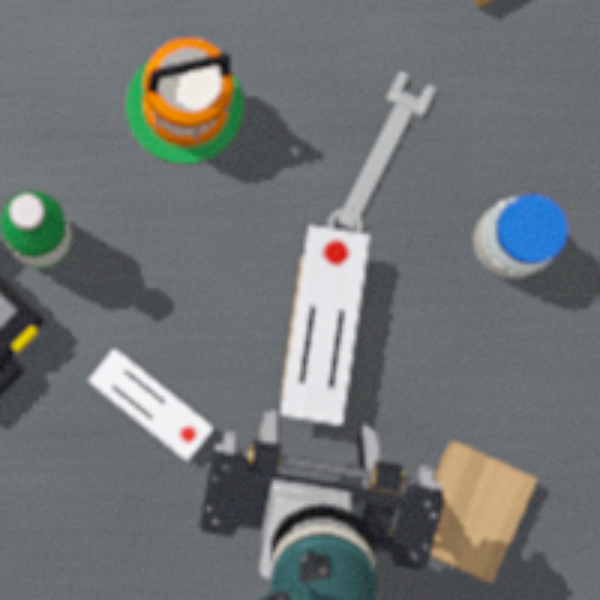

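View pics/w22.png

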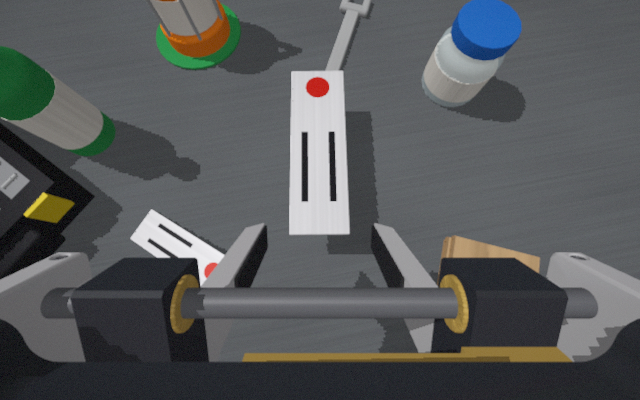

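View pics/s22c.png

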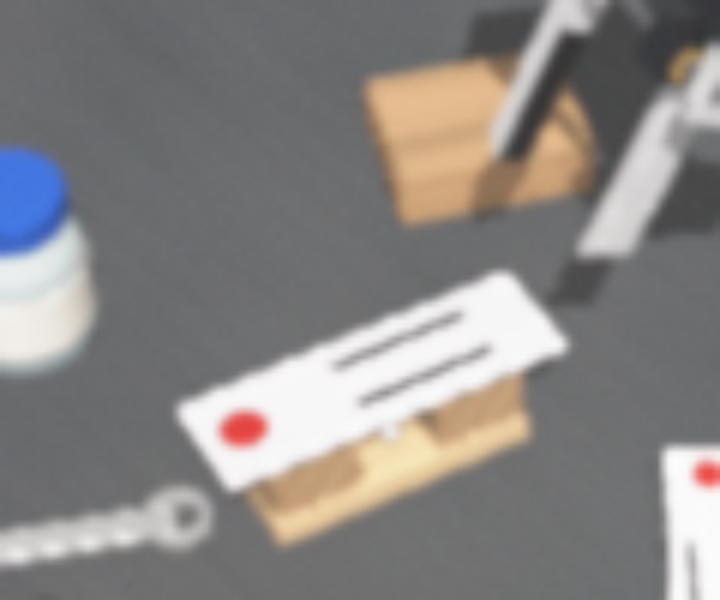

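Run:
```python
from h import *
im,D,c=load("t22");P=cloud(c,D);h=cv2.cvtColor(im,cv2.COLOR_BGR2HSV)
ok=np.all((P>[.63,-.12,.138])&(P<[.76,.04,.158]),-1)&(h[...,2]<90);v,u=np.nonzero(ok)
q=np.array([ray(c,a,b,.147)[:2] for a,b in zip(u,v)],np.float32);print("lamp bar",len(q),cv2.minAreaRect(q),np.percentile(P[ok][:,2],[10,50,90]))
i0=cv2.imread("pics/top0.png");
df=cv2.absdiff(i0,im).max(2)
for nm,(a,b,x,y) in dict(jar=(140,200,420,470),wrench=(108,150,390,420),bottle=(145,185,265,300),blanks=(235,290,400,455)).items():
    print(nm,(df[a:b,x:y]>60).sum())
for n in("top0","t22"):
    I,D2,c2=load(n);P2=cloud(c2,D2);H=cv2.cvtColor(I,cv2.COLOR_BGR2HSV)
    for nm,m in dict(jarcap=(H[...,0]>100)&(H[...,0]<125)&(H[...,1]>150)&np.all((P2>[.45,-.45,.05])&(P2<[.7,-.2,.12]),-1),green=(H[...,0]>50)&(H[...,0]<80)&(H[...,1]>150)&np.all((P2>[.5,.02,.05])&(P2<[.65,.15,.2]),-1),wrench=(H[...,1]<40)&(H[...,2]>140)&np.all((P2>[.56,-.3,-.01])&(P2<[.75,-.12,.03]),-1)).items():
        v,u=np.nonzero(m);print(n,nm,len(u),u.mean().round(2) if len(u) else 0,v.mean().round(2) if len(u) else 0)
```

```text
lamp bar 69 ((0.6919877529144287, -0.045497048646211624), (0.008032061159610748, 0.06764314323663712), 11.061077117919922) [0.144188   0.14777788 0.15176938]
jar 0
wrench 0
bottle 0
blanks 271
top0 jarcap 395 447.05 165.73
top0 green 195 281.82 166.69
top0 wrench 430 396.09 141.41
t22 jarcap 398 447.02 165.81
t22 green 190 281.76 166.77
t22 wrench 432 396.16 140.84
```

Call:
move_arm([
  [[0.75,0.1,0,-0.1,0,0,0],[0.75,0.2,0,-0.3,0,0,0],[0.75,0.3,0,-0.5,0,0,0],[0.75,0.3,0,-0.5,0,0,0],[0.75,0.3,0,-0.5,0,0,0]],
])

```text
time: 24.2
tool_pos: [0.2969, -0.1271, 0.3446]
ee_rot: [-3.14, -0.499, -0.192]
wrist_force: [-0.2, 0.6, -0.5]
width: 0.0701
```

Run:
```python
from h import *
p,R=state()
im,D,c=snap("scene","s23")
```

```text
t 24.2 p [ 0.2969 -0.1271  0.3446] rpy [-179.9   -28.6   -10.98] F [-0.17  0.59 -0.49] w 0.0701 q [-0.69 -0.62  2.07  0.25  1.26  1.05]
```

View pics/s23.png

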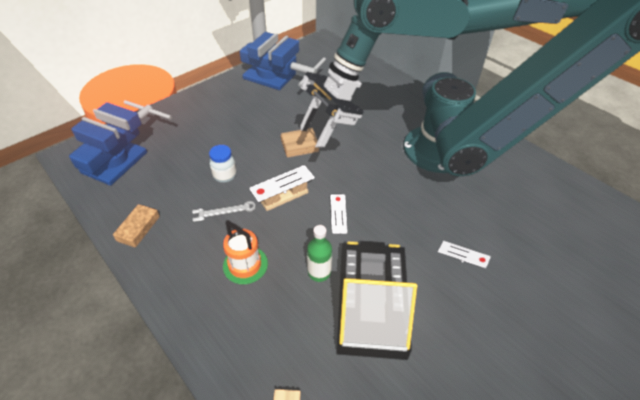

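```bash
python3 -c "
from bench import robot
print(robot.close_job())"
```

```text
the job is handed in; nothing more can be done
None
```

I finished the job in the order asked and handed it in at about 24 s of the 67 s allowed. I lifted the lamp by its bar and stood it on the mat. I then pressed the red-dotted end with the tool leaning 38°, so that the plate stayed tipped at 26°. Finally I took the plate out by its raised end and laid it flat, rib down, on the rest.

**Last checks:**
- **Lamp:** in the top view its handle bar is about 1 mm from the mat centre. The lamp stands upright.
- **Plate:** in the top view it lies flat, about 1 mm and 0.3° off the rest's centre and direction.
- **Gentle setting down:** both pieces were lowered in steps of about half a millimetre. The wrist force changed by about 5 N at each contact, and I released after that.
- **Bystanders:** the jar, the bottle and the wrench show no shift between the first and last top views.
- **Robot:** the gripper was touching nothing at the end.

**Disagreements and gaps:**
- **Camera mismatch:** the scene camera placed the rest and the mat 2–4 mm from where the top camera did. For the rest, this was probably because block sides were counted with the tops. I used the top view to centre the plate, and a point close to it for the lamp. The plate-to-rest comparison within the scene view also agrees to about 1 mm.
- **Blanks:** my pixel check was blocked by the gripper in front of the stack. By eye the stack is in place, and no contact was felt.
- **Grip slip:** the plate's tilt in the grip read about 2° more after the first lift. It then held steady, and I allowed for it when laying the plate down.

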